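# Comb the chopsticks into their grooves

### The job

The chopsticks lie askew across the ridges of their tray. Take the rake by its handle, set its teeth gently down on the ridges just past the pegs and comb in one stroke to the far end, following the springy bed by feel so that the teeth keep a light, steady load on the ridges all the way, so that every chopstick drops fully home into a groove; then stand the rake upright on the worktop beside the tray and let go. Do not press hard, do not touch the chopsticks with the gripper, and leave the mug, bowl and pepper mill alone.

Things in the scene. Friction and masses are not known exactly. Their poses are not given: they have to be found in the camera images.
- tray: Light wooden chopstick tray fixed to the worktop, 234 x 184 mm (x, y). Origin: centre of its underside; x along the grooves to the far end. Seven grooves 24 mm apart (middle one at y = 0), floors 14 wide at z = 20 mm; six bevelled ridges between them (y = +-12, +-36, +-60 mm), 4 mm wide on top at z = 26 mm, 10 at the foot. Rim 8 mm thick, 34 mm high. At x = -91 mm a 6 mm peg on each ridge, top at 37 mm.
- comb_start (a point): Point on the tray's middle line (tray x = -77, y = 0, z = 26 mm, the height of the ridge tops), axes as the tray: the middle of the rake's row of teeth goes down here, just past the pegs, where the askew chopsticks are still clear of the teeth.
- comb_end (a point): Point on the tray's middle line (tray x = 88, y = 0, z = 26 mm), near the far rim, axes as the tray: the rake's stroke ends here. The grooved bed is hinged at the pegged end and sprung below the far end: under the rake's load it does not give at comb_start but sinks more and more towards here (12 mm at most), so the rake must follow it down by feel; unloaded it comes back level.
- rake: Wooden rake standing upright by itself on its teeth beside the tray, 250 g. Origin: tips of the teeth, middle of the row; z up, y along the row, x across it (a half turn makes no difference). Handle: block 24 mm thick (x), 46 mm wide (y), 46 to 108 mm above the tips, steel collar 26 x 64 mm at its foot (44 to 50 mm). Below it a sprung head, 24 x 136 mm, 16 to 30 mm above the tips.
- rake_teeth (a point): Middle of the row of teeth, at their tips, axes as the rake. Six teeth 16 mm long, 4 to 6 mm thick, 14 mm deep along x, at y = +-12, +-36, +-60 mm: each rides on one ridge. The head gives upwards under the handle against a spring: starts at 2 N, then 4 N per mm, up to 8 mm. On the ridges keep about 7 to 12 N on it all the way, by feel.
- stick_a: A dark wooden chopstick, 198 mm long, 9 mm thick, 25 g; square for 120 mm from its near end, then round. Origin on its axis, 12 mm from the near end, between two pegs; x along it to the far end. It starts askew on top of the ridges (axis at z = 30.5 mm), far end swung to the tray's +y side by 0.14 to 0.20 rad; home on a groove floor its axis is at z = 24.5 mm.
- stick_b: Another dark wooden chopstick, 198 mm long, 9 mm thick, 25 g; square for 120 mm from its near end, then round. Origin on its axis, 12 mm from the near end, between two pegs; x along it to the far end. It starts askew on top of the ridges (axis at z = 30.5 mm), far end swung to the tray's +y side by 0.14 to 0.20 rad; home on a groove floor its axis is at z = 24.5 mm.
- stick_c: The third dark wooden chopstick, 198 mm long, 9 mm thick, 25 g; square for 120 mm from its near end, then round. Origin on its axis, 12 mm from the near end, between two pegs; x along it to the far end. It starts askew on top of the ridges (axis at z = 30.5 mm), far end swung to the tray's +y side by 0.14 to 0.20 rad; home on a groove floor its axis is at z = 24.5 mm.
- mug: White mug, 82 x 112 x 94 mm, a bystander; origin at the centre of its underside. It stands on the other side of the tray from the rake.
- bowl: White bowl, 130 mm across, 58 mm high, a bystander; origin at the centre of its underside.
- mill: Dark wooden pepper mill, 58 mm across, 170 mm high, a bystander; origin at the centre of its underside.
- stick_a_near (a point): Centre of the near (square) end of stick_a, on its axis.
- stick_a_far (a point): Centre of the far (round) end of stick_a, on its axis.
- stick_b_near (a point): Centre of the near (square) end of stick_b, on its axis.
- stick_b_far (a point): Centre of the far (round) end of stick_b, on its axis.
- stick_c_near (a point): Centre of the near (square) end of stick_c, on its axis.
- stick_c_far (a point): Centre of the far (round) end of stick_c, on its axis.
There are look-alikes about, which are no part of the job. There is more than one size of the rake; the one meant has the size given above.

How it is judged (in metres and radians):
On the way, in this order (a step that is already met when the one before it is completed fails the run):
1. the rake's teeth press on the tray just past the pegs (teeth 60 to 84 mm short of the tray's middle), lightly (5 to 14 N) (x of rake_teeth in the frame of tray between -0.084 and -0.06 m and y of rake_teeth in the frame of tray between -0.02 and 0.02 m and contact force between rake and tray between 5 and 14 N), for 0.2 s.
2. the rake's teeth ride on the tray lightly (5 to 14 N) at the middle of the stroke (x of rake_teeth in the frame of tray between -0.02 and 0.02 m and y of rake_teeth in the frame of tray between -0.02 and 0.02 m and contact force between rake and tray between 5 and 14 N), for 0.1 s.
3. the rake's teeth still ride on the tray lightly (5 to 14 N) near the far end (teeth 78 to 98 mm past the tray's middle) (x of rake_teeth in the frame of tray between 0.078 and 0.098 m and y of rake_teeth in the frame of tray between -0.02 and 0.02 m and contact force between rake and tray between 5 and 14 N), for 0.1 s.
At the end, for the whole second after the job is handed in: All three chopsticks lie still in the tray, both ends down on a groove floor (axis less than 27.5 mm above the tray's underside) and within 0.07 rad of the grooves; the rake stands upright (within 0.1 rad), released and still, teeth on the worktop (within 6 mm), clear of the tray (z of stick_a_near in the frame of tray between 0.021 and 0.0275 m and x of stick_a_near in the frame of tray between -0.112 and 0.112 m and y of stick_a_near in the frame of tray between -0.086 and 0.086 m and z of stick_a_far in the frame of tray between 0.021 and 0.0275 m and x of stick_a_far in the frame of tray between -0.112 and 0.112 m and y of stick_a_far in the frame of tray between -0.086 and 0.086 m and angle between the x axis of each of stick_a, stick_b, stick_c and the x axis of tray, either way round below 0.07 rad and linear speed of each of stick_a, stick_b, stick_c, rake below 0.02 m/s and z of stick_b_near in the frame of tray between 0.021 and 0.0275 m and x of stick_b_near in the frame of tray between -0.112 and 0.112 m and y of stick_b_near in the frame of tray between -0.086 and 0.086 m and z of stick_b_far in the frame of tray between 0.021 and 0.0275 m and x of stick_b_far in the frame of tray between -0.112 and 0.112 m and y of stick_b_far in the frame of tray between -0.086 and 0.086 m and z of stick_c_near in the frame of tray between 0.021 and 0.0275 m and x of stick_c_near in the frame of tray between -0.112 and 0.112 m and y of stick_c_near in the frame of tray between -0.086 and 0.086 m and z of stick_c_far in the frame of tray between 0.021 and 0.0275 m and x of stick_c_far in the frame of tray between -0.112 and 0.112 m and y of stick_c_far in the frame of tray between -0.086 and 0.086 m and angle between rake's own z axis and vertical below 0.1 rad and height (world z) of rake_teeth below 0.006 m and contact force between rake and tray below 0.05 N and contact force between the fingers and rake below 0.05 N); the robot touches nothing.
It fails at once if the rake is pressed on the tray with more than 22 N (contact force between rake and tray above 22 N).
It fails at once if the rake presses on a chopstick with more than 20 N (contact force between rake and stick_a above 20 N or contact force between rake and stick_b above 20 N or contact force between rake and stick_c above 20 N).
It fails at once if the gripper or arm touches a chopstick (contact force between any of the fingers, the arm and stick_a above 0.5 N or contact force between any of the fingers, the arm and stick_b above 0.5 N or contact force between any of the fingers, the arm and stick_c above 0.5 N).
It fails at once if the mug, bowl or mill is moved by more than 30 mm (distance of any of mug, bowl, mill from where it was at the start of the episode above 0.03 m).
It also fails if it takes over 62 s, if anything falls off the work surface, if the arm or the gripper's body presses on something with over 40 N, if the wrist force passes 120 N, or if a joint passes its speed limit or range.

### The arm

A 6-joint arm with a two-finger parallel gripper is mounted at the origin on the work surface; the furniture and walls round the work are solid. World frame = base frame: x ahead of the robot, y to its left, z up, the work surface at z = 0. Lengths are in mm, angles in rad, forces in N, time in s.
With the tool pointing down it reaches from about 275 to 1000 mm from the base axis. Payload 8.4 kg.
Tool frame: the origin (TCP) lies midway between the tips of the shut fingers; the grasp point (between the pads) lies 19 mm behind it; z points along the fingers, y is the direction in which the jaws open and shut (so a half turn about z gives the same grasp; the last joint's range is limited). The gripper opens to 85 mm and grips with 20 to 120 N. Pads are 22 mm wide; open, the fingers measure 114 mm over their backs; the gripper's body (76 mm by 85 mm) begins 54 mm behind the grasp point. The pads swing forward as they close: fully open they stand 13 mm farther back than shut.
Start: joints at [1.227, 0.353, 1.633, -0, 1.155, -0.002], TCP at [209.488, 588.848, 194.781] pointing down, gripper open.
Joint ranges: [-2.63, 2.63], [-0.92, 2.1], [0.06, 2.66], [-1.3, 4.44], [0, 2.69], [-3.02, 3.02]. Speed limits (rad/s): [2.22, 2.22, 2.79, 3.14, 3.14, 3.14].

### API

Orientations are given as [roll, pitch, yaw] about the fixed x, y, z axes, in that order (R = Rz(yaw) Ry(pitch) Rx(roll)).
In Python, from rig import r gives the robot as it stands.
- The arm moves only by the tool play_rows, never from a script. Its argument "moves" is a list of rows, each a list of 3 entries, a list of its own where there are three numbers: the turn, a rotation vector about the tool's x, y, z in degrees, then the shift along the tool's x, y, z in mm, then the opening, from 0 (shut) to 1 (fully open). A call has 1 to 20 rows; each row is the pose to reach, as a shift and turn from the pose measured when the call began, along the tool's axes at that moment; what a row does not reach only later rows make up. A row lasts 1/10 s, in which the tool goes at most 50 mm and 8.59 degrees, less where a joint would pass 70% of its speed; a pose out of reach is approached as far as the arm can. A call with a gripper value outside its range is refused whole. The fingers move at their own pace and stop on an object; "newtons" is the grip in N (left out, the last holds). Time passes only in rows, so rows that repeat a pose let the fingers close. It gives the time, the measured TCP pose, the force and the opening at its end, in the units of the state.
- r.sense(): the state, without advancing time (a new reading comes with each control period).
- r.grab_frame(name): name is "scene" or "side" or "wrist"; returns a dict with "color" (420x560x3 uint8, red, green, blue), "K" (3x3 intrinsics, pixels), "k1" (the pictures are not rectified: a ray, as slopes to the right and down, at radius r is drawn at 1 + k1 r^2 times it, then the intrinsics apply), "rvec" (rotation vector, rad) and "tvec" (3), from world to camera coordinates, as OpenCV has them; the wrist camera has in their place "T_tool_cam" (4x4, takes a point from camera to tool coordinates, whose origin is the TCP and whose axes are the flange's). Camera axes: x right, y down, z forward; pixel columns grow to the right and rows downward; lengths in mm; the calibration is good to about 2 mm. A picture is of the moment at which its call begins: read the wrist's pose just before it. There is no depth.
- r.sign_off(): hands the job in, once; it reports no verdict.
Trained networks look in a picture, given as the dict that the camera call returned (one of the last four; its "shot" number tells which), for a name from the list of things; names that differ only in an ending like _2 or _b are one class to them, and where a whole thing is asked for, a point or a joint stands for the part that bears it (a point fixed in the world has none). Each returns a list of dicts, best first, with "conf" (0 to 1); they miss things now and then, are a little off and sometimes report something else, mostly with a low value. They report only what shows in the picture. A call takes as long as a camera call. They do not tell look-alikes from the thing itself.
- r.silhouettes(picture, name): "mask" (420x560 bool, what is visible of it) and "location" ([column, row] in pixels, amid what is visible of it).
The state is a dict: "clock": time; "qpos": joint angles; "qvel": joint speeds; "joint_efforts": joint torques, N m; "eef_pos": TCP position; "tcp_rot": TCP orientation; "contact_force": force on the tool from outside, world axes, zero at the start; "wrist_torque": the same for the moment, N m; "opening": opening from 0.0 (shut) to 1.0 (fully open).
Only numpy, scipy, OpenCV 4.12 (cv2) and the standard library are available. Lean on these libraries where they do the work, as an engineer would, in place of code of your own. Each camera call takes 0.05 s, during which the arm holds its last target.

## Working session

There is one attempt and no reset: what is moved stays moved. The work goes in short steps, Python scripts to look and compute and a tool call to move; the robot and the scene stay as the last step left them, time stands still between calls to the robot, and variables do not carry over. Pictures are saved under pics/ and viewed, and the job is handed in when it is done.

Besides the shell and the picture viewer there is one more tool, called after "Call:" as name([rows], argument=value, ...), one row to a line, values as JSON. play_rows: Moves the arm, as the interface text tells. Its arguments: {"type":"object","properties":{"moves":{"type":"array"},"newtons":{"type":"number"}},"required":["moves"]}

```bash
ls; mkdir -p pics; python3 - <<'E'
from rig import r
import cv2
s=r.sense(); print(s)
for n in ["scene","side","wrist"]:
    f=r.grab_frame(n); cv2.imwrite(f"pics/{n}0.png",f["color"][:,:,::-1]); print(n,{k:v for k,v in f.items() if k!="color"})
E
```

```text
pics
{'clock': 0.0, 'qpos': array([ 1.22659612e+00,  3.53613678e-01,  1.63414076e+00,  2.92708477e-05,
        1.15521787e+00, -2.39474931e-03]), 'qvel': array([-0.0013337 , -0.00042544, -0.00085531,  0.0008287 ,  0.00065892,
       -0.00120181]), 'joint_efforts': array([ 5.05125299e-04, -6.05272794e+01, -3.42066193e+01, -3.86557474e-05,
        9.43991763e-03,  1.59151489e-05]), 'eef_pos': array([209.29991447, 588.34583243, 194.08041684]), 'tcp_rot': array([-3.14021307e+00, -3.00669126e-05,  2.79977534e+00]), 'contact_force': array([-0.79689734,  0.31468806, -0.06025502]), 'wrist_torque': array([-0.009856  ,  0.07798817,  0.01792648]), 'opening': 0.9994567940447006}
scene {'K': array([[507.59976039,   0.        , 279.75351088],
       [  0.        , 507.59976039, 209.42365403],
       [  0.        ,   0.        ,   1.        ]]), 'k1': 0.018388783089166163, 'rvec': array([ 2.03155884, -0.78226491,  0.44690637]), 'tvec': array([-384.33671968,  251.12951019, 1132.31466596]), 'shot': 1}
side {'K': array([[482.75074778,   0.        , 276.95588403],
       [  0.        , 482.75074778, 209.95732346],
       [  0.        ,   0.        ,   1.        ]]), 'k1': -0.00708992476840685, 'rvec': array([ 2.27809845, -0.5870639 ,  0.22219975]), 'tvec': array([-470.66997201,  245.5901373 , 1021.2480228 ]), 'shot': 2}
wrist {'K': array([[359.37167979,   0.        , 278.16885731],
       [  0.        , 359.37167979, 208.57305518],
       [  0.        ,   0.        ,   1.        ]]), 'k1': 0.0016716850638581954, 'T_tool_cam': array([[ 1.59706641e-03, -9.57257741e-01, -2.89231857e-01,
         7.41417651e+01],
       [ 9.99998568e-01,  1.69064329e-03, -7.37030102e-05,
        -2.62667330e+00],
       [ 5.59540677e-04, -2.89231325e-01,  9.57259070e-01,
        -1.78470020e+02],
       [ 0.00000000e+00,  0.00000000e+00,  0.00000000e+00,
         1.00000000e+00]]), 'shot': 3}
```

View pics/scene0.png

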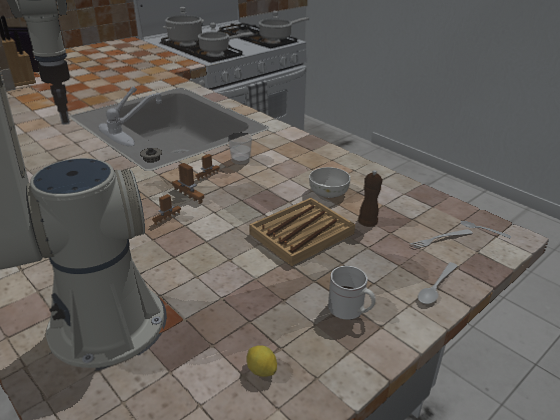

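View pics/side0.png

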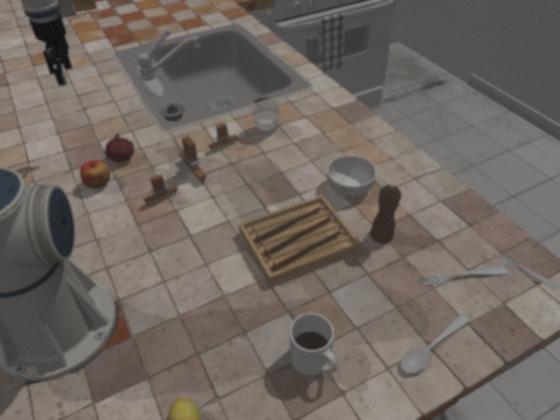

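View pics/wrist0.png

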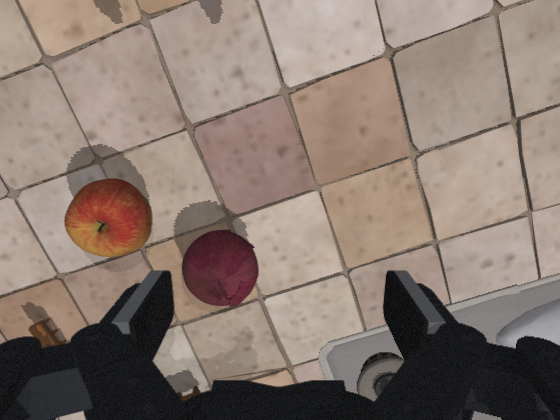

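Three rake candidates appear. In the scene view they are at about (165,208), (186,180) and (207,167); in the side view at (158,188), (190,155) and (222,133). I'll compare their sizes in close crops and get the networks' readings.

```bash
cat > h.py <<'E'
import numpy as np, cv2, pickle
def dist(f): return np.array([f["k1"],0,0,0,0.])
def proj(f,P):
    P=np.atleast_2d(np.array(P,float))
    if "rvec" in f: rv,tv=f["rvec"],f["tvec"]
    else: rv,tv=f["_rv"],f["_tv"]
    return cv2.projectPoints(P,rv,tv,f["K"],dist(f))[0][:,0]
def ray(f,px,z):
    u=cv2.undistortPointsIter(np.array([[px]],float),f["K"],dist(f),None,None,(3,50,1e-9))[0,0]
    rv,tv=(f["rvec"],f["tvec"]) if "rvec" in f else (f["_rv"],f["_tv"])
    R=cv2.Rodrigues(rv)[0]; c=-R.T@tv; d=R.T@np.array([u[0],u[1],1])
    return c+d*(z-c[2])/d[2]
def rot(rpy):
    from scipy.spatial.transform import Rotation as Ro
    return Ro.from_euler('xyz',rpy).as_matrix()
def addwrist(f,s):
    R=rot(s["tcp_rot"]); T=np.eye(4);T[:3,:3]=R;T[:3,3]=s["eef_pos"]
    C=np.linalg.inv(T@f["T_tool_cam"]); f["_rv"]=cv2.Rodrigues(C[:3,:3])[0]; f["_tv"]=C[:3,3]; return f
E
python3 - <<'E'
from rig import r
import cv2,pickle,numpy as np
from h import *
F={}
for n in ["scene","side"]:
    f=r.grab_frame(n)
    for o in ["rake","tray","stick_a","mug","bowl","mill"]:
        f[o]=r.silhouettes(f,o)
        for d in f[o]:
            ys,xs=np.nonzero(d["mask"]); p=ray(f,d["location"],0 if o!='rake' else 50)
            print(n,o,round(d["conf"],2),np.round(d["location"]),xs.min(),xs.max(),ys.min(),ys.max(),len(xs),np.round(p))
    F[n]=f
pickle.dump(F,open("F.pkl","wb"))
a=cv2.resize(F["scene"]["color"][140:270,140:360],None,fx=3.6,fy=3.6,interpolation=cv2.INTER_CUBIC)[:,:,::-1]
b=cv2.resize(F["side"]["color"][110:290,130:370],None,fx=3.3,fy=3.3,interpolation=cv2.INTER_CUBIC)[:,:,::-1]
cv2.imwrite("pics/c1.png",a);cv2.imwrite("pics/c2.png",b)
E
```

```text
scene rake 0.92 [162. 211.] 152 180 195 223 391 [296. 244.  50.]
scene rake 0.85 [187. 186.] 172 203 164 202 572 [428. 315.  50.]
scene rake 0.74 [300. 227.] 279 323 211 243 212 [531. -70.  50.]
scene rake 0.51 [206. 167.] 196 218 154 177 274 [543. 376.  50.]
scene tray 0.56 [299. 231.] 250 353 199 264 3250 [567. -31.   0.]
scene stick_a 0.66 [314. 238.] 290 333 221 252 252 [576. -84.   0.]
scene stick_a 0.61 [290. 222.] 266 312 206 236 238 [580.  21.   0.]
scene stick_a 0.47 [298. 230.] 279 322 212 244 180 [569. -24.   0.]
scene mug 0.96 [350. 292.] 328 374 266 319 1895 [ 480. -296.    0.]
scene mug 0.32 [299. 229.] 248 355 198 265 3795 [575. -25.   0.]
scene mug 0.28 [188. 192.] 172 203 180 202 259 [453. 353.   0.]
scene bowl 0.68 [329. 180.] 309 348 168 196 953 [849. 112.   0.]
scene mill 0.71 [367. 201.] 359 381 171 226 863 [840. -56.   0.]
side rake 0.86 [226. 136.] 208 237 123 148 369 [570. 378.  50.]
side rake 0.8 [190. 155.] 180 205 136 181 514 [446. 347.  50.]
side rake 0.76 [161. 188.] 145 176 174 201 412 [328. 252.  50.]
side tray 0.95 [297. 240.] 239 358 195 283 5229 [571. -39.   0.]
side stick_a 0.62 [281. 225.] 253 317 208 241 337 [560.  23.   0.]
side stick_a 0.58 [295. 236.] 264 328 217 255 296 [572. -24.  -0.]
side mug 0.95 [308. 345.] 289 336 312 374 2518 [ 446. -299.    0.]
side mug 0.26 [302. 249.] 272 339 231 269 377 [566. -70.   0.]
side bowl 0.9 [353. 176.] 327 375 155 195 1622 [826.  91.   0.]
side bowl 0.39 [301. 238.] 238 359 195 283 5792 [581. -38.   0.]
side mill 0.63 [385. 216.] 370 399 183 242 1203 [808. -78.  -0.]
```

```bash
sleep 1
```

```text
(no output)
```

View pics/c1.png

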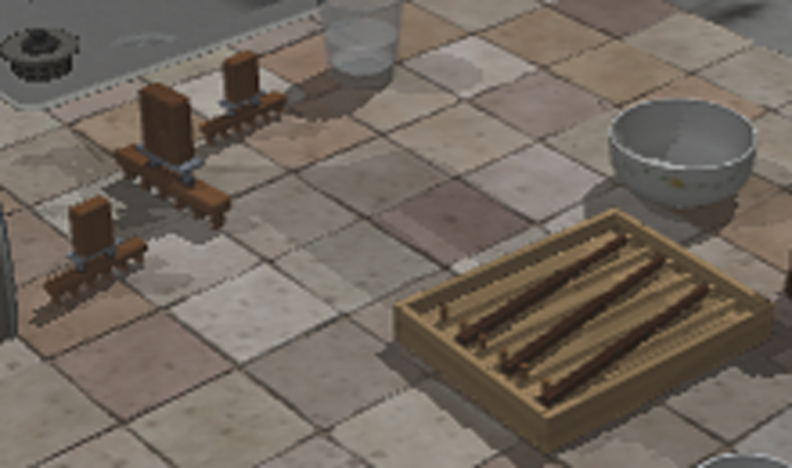

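View pics/c2.png

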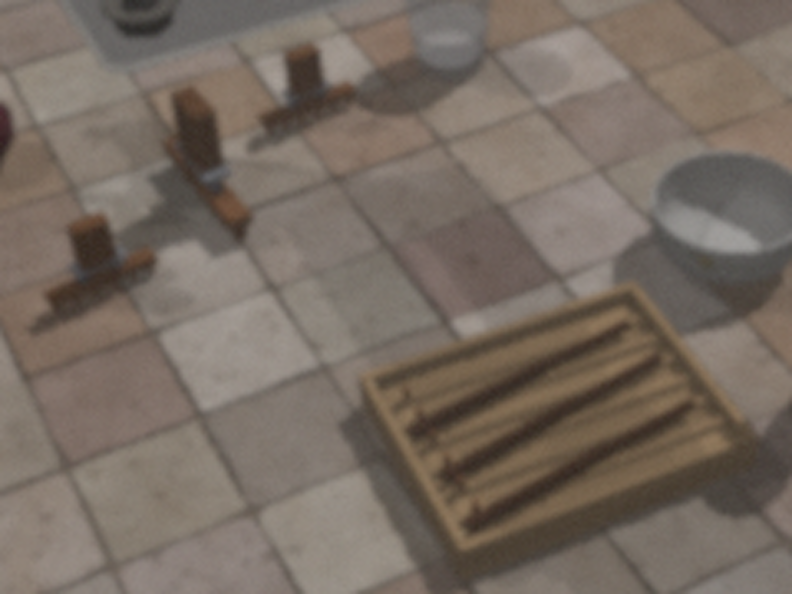

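```bash
cat > fit.py <<'E'
import pickle,numpy as np
from h import *
from scipy.optimize import least_squares
F=pickle.load(open("F.pkl","rb"))
def model(p,L): 
    L=np.array(L,float); c,s=np.cos(p[2]),np.sin(p[2])
    return np.c_[p[0]+c*L[:,0]-s*L[:,1],p[1]+s*L[:,0]+c*L[:,1],L[:,2]]
def fit(L,obs,p0):
    fun=lambda p:np.concatenate([(proj(f,model(p,L))-o).ravel() for f,o in obs])
    q=least_squares(fun,p0,loss='soft_l1'); return q.x,np.round(fun(q.x),1)
if __name__=="__main__":
    L=[[-117,92,34],[117,92,34],[117,-92,34],[-117,-92,34]]
    sc=np.array([[249.7,224.7],[310.8,198.3],[354.4,222.5],[292.2,255.3]])
    sd=np.array([[240.9,224.5],[321.8,197.3],[356.7,243.3],[270.3,276.7]])
    print(fit(L,[(F["scene"],sc),(F["side"],sd)],[570,-35,0]))
    for f,c,o,k in ((F["scene"],[(115,150),(232,203),(150,90),(190,100)],(140,140),3.6),(F["side"],[(167,143),(248,217),(187,92),(215,105)],(130,110),3.3)):
        for q,z in zip(c,(30,30,108,108)): print(np.round(ray(f,(q[0]/k+o[0],q[1]/k+o[1]),z)))
E
python3 fit.py
```

```text
(array([ 5.65648501e+02, -4.72109049e+01, -5.24892469e-02]), array([-0.4, -0.9,  0.7, -1.6,  1.9,  1.2,  0.5,  0.7, -3.5, -0.5, -0.5,
       -2.3,  3.1, -0.8, -1.4,  1.2]))
[425. 398.  30.]
[449. 257.  30.]
[433. 343. 108.]
[448. 307. 108.]
[433. 394.  30.]
[456. 265.  30.]
[446. 348. 108.]
[460. 319. 108.]
```

```bash
cat >> h.py <<'E'
def go(s,pos,yaw):
    """tool-frame turn (deg) and shift (mm) to reach pos with tool straight down at yaw"""
    from scipy.spatial.transform import Rotation as Ro
    R=rot(s["tcp_rot"]); Rt=rot([np.pi,0,yaw])
    return np.round(Ro.from_matrix(R.T@Rt).as_rotvec(degrees=True),2),np.round(R.T@(np.array(pos)-s["eef_pos"]),1)
E
python3 - <<'E'
from rig import r
from h import *
print(go(r.sense(),[566,20,260],1.52))
E
```

```text
(array([ 0.  , -0.  , 73.32]), array([-526.6, -416.4,  -65.2]))
```

Call:
play_rows([
  [[0,0,73.3],[-526.6,-416.4,-65.2],1],
  [[0,0,73.3],[-526.6,-416.4,-65.2],1],
  [[0,0,73.3],[-526.6,-416.4,-65.2],1],
  [[0,0,73.3],[-526.6,-416.4,-65.2],1],
  [[0,0,73.3],[-526.6,-416.4,-65.2],1],
  [[0,0,73.3],[-526.6,-416.4,-65.2],1],
  [[0,0,73.3],[-526.6,-416.4,-65.2],1],
  [[0,0,73.3],[-526.6,-416.4,-65.2],1],
  [[0,0,73.3],[-526.6,-416.4,-65.2],1],
  [[0,0,73.3],[-526.6,-416.4,-65.2],1],
  [[0,0,73.3],[-526.6,-416.4,-65.2],1],
  [[0,0,73.3],[-526.6,-416.4,-65.2],1],
  [[0,0,73.3],[-526.6,-416.4,-65.2],1],
  [[0,0,73.3],[-526.6,-416.4,-65.2],1],
  [[0,0,73.3],[-526.6,-416.4,-65.2],1],
  [[0,0,73.3],[-526.6,-416.4,-65.2],1],
  [[0,0,73.3],[-526.6,-416.4,-65.2],1],
  [[0,0,73.3],[-526.6,-416.4,-65.2],1],
])

```text
clock: 2.65
eef_pos: [565.5, 21.2, 260.0]
tcp_rot: [-3.141, -0.0, 1.522]
contact_force: [0.6, 0.2, 0.3]
opening: 0.999
```

```bash
python3 - <<'E'
from rig import r
from h import *
s=r.sense(); f=addwrist(r.grab_frame("wrist"),s)
print(s["clock"],s["eef_pos"],s["tcp_rot"],s["qvel"],s["contact_force"])
pickle.dump((s,f),open("wt.pkl","wb"))
cv2.imwrite("pics/wt.png",f["color"][:,:,::-1])
print(go(s,[441,328,240],1.74))
E
```

```text
2.65 [565.46372378  21.16077451 259.96918265] [-3.14133377e+00 -1.85016633e-04  1.52192383e+00] [ 0.00049314  0.00069336 -0.00359468  0.00023041 -0.00148138 -0.00412036] [0.59353738 0.17760912 0.33794476]
(array([-1.000e-02, -1.000e-02, -1.249e+01]), array([ 300.4, -139.3,   20.1]))
```

View pics/wt.png

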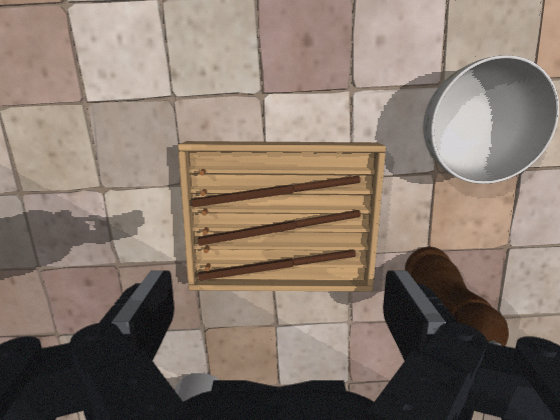

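The wrist view shows the tray clearly, with rim corners near (180,144), (384,145), (374,290) and (190,290). The pegs are on the left at x of about 205, and the three sticks lie askew. I'll zoom in to get accurate corners.

```bash
python3 - <<'E'
import pickle,cv2
s,f=pickle.load(open("wt.pkl","rb"))
a=cv2.resize(f["color"][130:300,170:395],None,fx=3.5,fy=3.5,interpolation=cv2.INTER_CUBIC)[:,:,::-1]
cv2.imwrite("pics/wtc.png",a)
E
```

```text
(no output)
```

View pics/wtc.png

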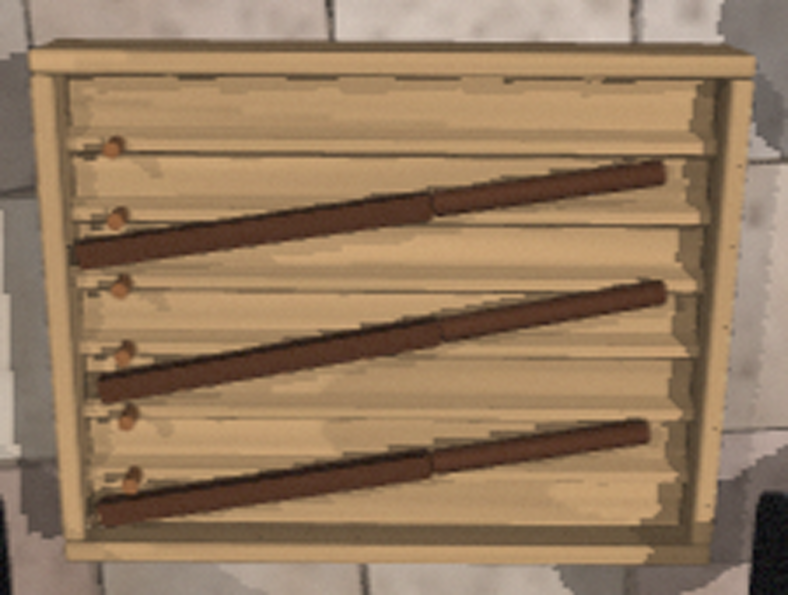

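Call:
play_rows([
  [[0,0,-12.5],[300,-139,20],1],
  [[0,0,-12.5],[300,-139,20],1],
  [[0,0,-12.5],[300,-139,20],1],
  [[0,0,-12.5],[300,-139,20],1],
  [[0,0,-12.5],[300,-139,20],1],
  [[0,0,-12.5],[300,-139,20],1],
  [[0,0,-12.5],[300,-139,20],1],
  [[0,0,-12.5],[300,-139,20],1],
  [[0,0,-12.5],[300,-139,20],1],
  [[0,0,-12.5],[300,-139,20],1],
  [[0,0,-12.5],[300,-139,20],1],
])

```text
clock: 3.8
eef_pos: [441.7, 326.7, 240.2]
tcp_rot: [3.142, -0.0, 1.739]
contact_force: [0.1, -0.1, 0.1]
opening: 0.997
```

```bash
python3 - <<'E'
from rig import r
from h import *
s=r.sense(); f=addwrist(r.grab_frame("wrist"),s)
print(s["clock"],s["eef_pos"],s["tcp_rot"],s["qvel"],s["contact_force"])
pickle.dump((s,f),open("wr.pkl","wb"))
cv2.imwrite("pics/wr.png",f["color"][:,:,::-1])
E
```

```text
3.8 [441.6656637  326.69559669 240.19050559] [ 3.14156194e+00 -2.48333035e-05  1.73908678e+00] [-0.00540483  0.0010113  -0.00127026  0.0014136  -0.00140664  0.00226882] [ 0.10923447 -0.12047246  0.13286646]
```

View pics/wr.png

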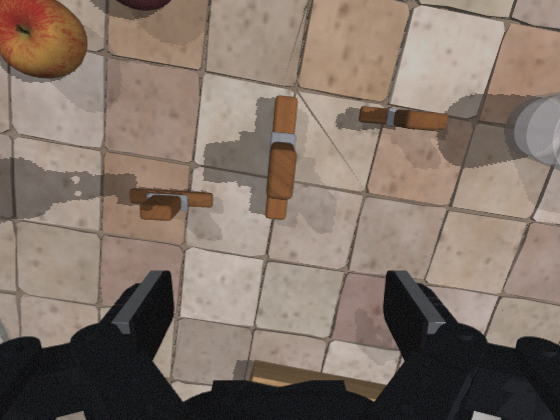

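The rake with the large head is centred here, running from (286,96) to (276,218). The two smaller look-alikes are at (170,200) and (403,118). Next I zoom in and fit poses.

```bash
python3 - <<'E'
import pickle,cv2
s,f=pickle.load(open("wr.pkl","rb"))
a=cv2.resize(f["color"][85:230,230:340],None,fx=4,fy=4,interpolation=cv2.INTER_CUBIC)[:,:,::-1]
cv2.imwrite("pics/wrc.png",a)
E
```

```text
(no output)
```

View pics/wrc.png

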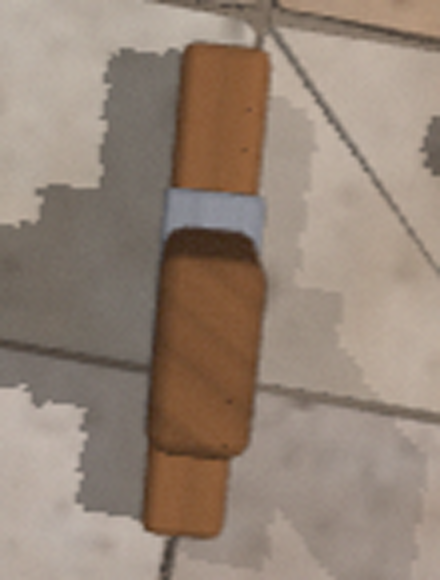

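```bash
python3 - <<'E'
import pickle
from h import *
from fit import fit,model
s,f=pickle.load(open("wr.pkl","rb"))
c=np.array([[182,42],[271,46],[142,532],[221,538],[149,452],[248,458]],float); o=(c+.5)/4-.5+[230,85]
L=[[-12,68,30],[12,68,30],[-12,-68,30],[12,-68,30],[-12,-23,108],[12,-23,108]]
p,e=fit(L,[(f,o)],[441,328,.168]); print("rake",p,e)
s2,g=pickle.load(open("wt.pkl","rb"))
c=np.array([[28,48],[755,53],[712,562],[65,562]],float)
# outer top rim corners; near ones
o=(c+.5)/3.5-.5+[170,130]
# pegs tops (z37)
pg=np.array([[115,142],[118,213],[122,282],[126,347],[129,411],[133,474]],float);po=(pg+.5)/3.5-.5+[170,130]
L=[[-117,92,34],[117,92,34],[117,-92,34],[-117,-92,34]]
Lp=[[-91,y,37] for y in (60,36,12,-12,-36,-60)]
print("tray corners",fit(L,[(g,o)],[566,-45,-.05]))
p,e=fit(L+Lp,[(g,np.r_[o,po])],[566,-45,-.05]);print("tray all",p,e)
print("start/end",model(p,[[-77,0,26],[88,0,26]]))
E
```

```text
rake [4.40979923e+02 3.36241852e+02 8.26137776e-02] [-0.3 -2.1  0.6 -1.  -0.4  0.4  0.8  0.6 -1.4  0.2  0.5  1. ]
tray corners (array([ 5.64620995e+02, -4.64072809e+01, -5.15292001e-02]), array([-1. , -0.1,  1.2, -0.6,  0.2,  1. , -0.3,  0.3]))
tray all [ 5.65711578e+02 -4.46209517e+01 -5.89978755e-02] [ 0.3 -2.5  2.8 -1.5  0.5  0.3 -0.2 -1.7 -0.2 -0.2 -0.1  0.2 -0.2  0.4
 -0.4  1.1 -0.3  1.5 -0.5  1.6]
start/end [[488.8455479  -40.0807502   26.        ]
 [653.55846936 -49.80975332  26.        ]]
```

```bash
python3 - <<'E'
import pickle
from h import *
s2,g=pickle.load(open("wt.pkl","rb"))
a=g["color"][130:300,170:395]
for n,(x0,x1,y0,y1) in {"q1":(170,230,138,300),"q2":(340,400,138,300)}.items():
    pass
w=np.hstack([cv2.resize(g["color"][138:298,x0:x0+55],None,fx=3.7,fy=3.7,interpolation=cv2.INTER_CUBIC) for x0 in (172,250,336)])
cv2.imwrite("pics/q.png",w[:,:,::-1]); print(w.shape)
E
```

```text
(592, 612, 3)
```

View pics/q.png

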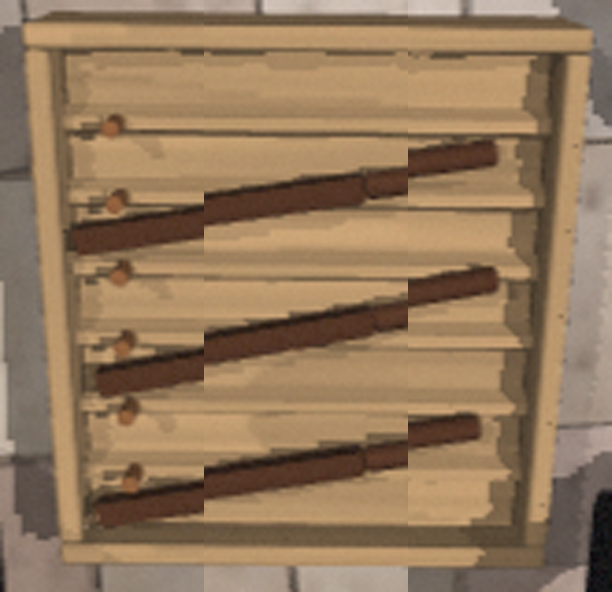

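```bash
cat > tf.py <<'E'
import pickle
from h import *
from fit import fit,model
from scipy.optimize import least_squares
s2,g=pickle.load(open("wt.pkl","rb"))
def m(u,v):
    i=int(u//204); return [(172,250,336)[i]+(u-204*i+.5)/3.7-.5,138+(v+.5)/3.7-.5]
pts=[((24,24),(-117,92,34)),((592,29),(117,92,34)),((546,563),(117,-92,34)),((62,563),(-117,-92,34)),
((54,49),(-109,84,34)),((565,53),(109,84,34)),((526,545),(109,-84,34)),((80,543),(-109,-84,34)),
((112,122),(-91,60,37)),((117,198),(-91,36,37)),((122,269),(-91,12,37)),((126,339),(-91,-12,37)),((129,407),(-91,-36,37)),((134,474),(-91,-60,37))]
o=np.array([m(*a) for a,_ in pts]); L=np.array([b for _,b in pts],float)
p,e=fit(L,[(g,o)],[566,-45,-.05]);print("tray",p,e.reshape(-1,2).tolist())
def fun(q):
    h=dict(g); h["_rv"]=np.ravel(g["_rv"])+q[3:6]; h["_tv"]=np.ravel(g["_tv"])+q[6:9]
    return np.r_[(proj(h,model(q[:3],L))-o).ravel(), q[3:6]/.004, q[6:9]/2.]
q=least_squares(fun,np.r_[p,np.zeros(6)],loss='soft_l1');print(q.x.round(3),fun(q.x)[:28].reshape(-1,2).round(1).tolist())
E
python3 tf.py
```

```text
tray [ 5.65481134e+02 -4.55469817e+01 -5.82786953e-02] [[-0.3, -2.4], [2.5, -1.4], [0.5, 1.3], [-0.4, -0.5], [-0.7, -1.8], [2.0, -0.7], [0.1, 0.4], [0.7, -0.8], [0.2, 0.3], [-0.1, 0.4], [-0.4, 1.1], [-0.5, 1.5], [-0.4, 1.7], [-0.8, 1.7]]
[ 5.64936e+02 -4.63070e+01 -5.70000e-02 -1.00000e-03  0.00000e+00
 -3.00000e-03 -3.00000e-03 -4.81000e-01  2.46400e+00] [[0.1, -1.6], [0.9, -1.0], [-0.6, 0.4], [0.1, -1.0], [-0.4, -1.2], [0.5, -0.4], [-0.9, -0.4], [1.1, -1.2], [0.4, 0.7], [0.1, 0.6], [-0.2, 1.2], [-0.3, 1.4], [-0.1, 1.5], [-0.6, 1.4]]
```

```bash
python3 - <<'E'
from tf import *
p,e=fit(L[:8],[(g,o[:8])],[566,-45,-.05]);print("rim only",p,e.reshape(-1,2).tolist())
k=4
im=cv2.resize(g["color"][138:298,180:385],None,fx=k,fy=k,interpolation=cv2.INTER_CUBIC)[:,:,::-1].copy()
def dr(a,b,c):
    P=proj(g,model(p,[a,b])); P=((P-[180,138]+.5)*k-.5); cv2.line(im,*[tuple(int(v) for v in np.round(t)) for t in P],c,1)
for y in (60,36,12,-12,-36,-60):
    for d in (-2,2): dr((-80,y+d,26),(105,y+d,26),(0,0,255))
    for d in (-3,3): dr((-91+d,y,37),(-91-d,y,37),(0,255,0)); dr((-91,y-3,37),(-91,y+3,37),(0,255,0))
for y in (92,84,-84,-92): dr((-117,y,34),(117,y,34),(255,0,0))
cv2.imwrite("pics/ov.png",im[:600])
E
```

```text
tray [ 5.65481134e+02 -4.55469817e+01 -5.82786953e-02] [[-0.3, -2.4], [2.5, -1.4], [0.5, 1.3], [-0.4, -0.5], [-0.7, -1.8], [2.0, -0.7], [0.1, 0.4], [0.7, -0.8], [0.2, 0.3], [-0.1, 0.4], [-0.4, 1.1], [-0.5, 1.5], [-0.4, 1.7], [-0.8, 1.7]]
[ 5.64936e+02 -4.63070e+01 -5.70000e-02 -1.00000e-03  0.00000e+00
 -3.00000e-03 -3.00000e-03 -4.81000e-01  2.46400e+00] [[0.1, -1.6], [0.9, -1.0], [-0.6, 0.4], [0.1, -1.0], [-0.4, -1.2], [0.5, -0.4], [-0.9, -0.4], [1.1, -1.2], [0.4, 0.7], [0.1, 0.6], [-0.2, 1.2], [-0.3, 1.4], [-0.1, 1.5], [-0.6, 1.4]]
rim only [ 5.64701163e+02 -4.66686283e+01 -5.28702867e-02] [[-1.3, -0.7], [1.4, -0.9], [0.3, 1.7], [-0.5, 0.7], [-1.7, -0.2], [0.9, -0.2], [-0.2, 0.8], [0.6, 0.5]]
```

View pics/ov.png

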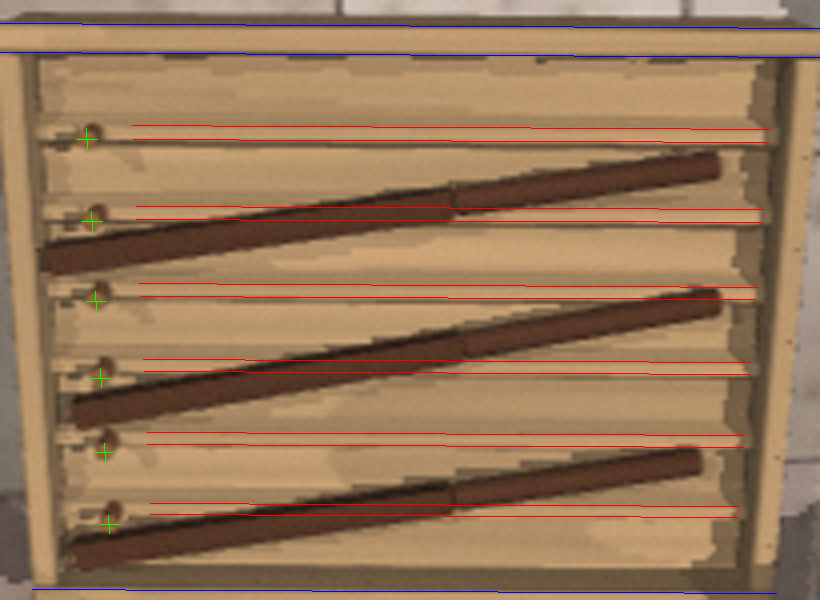

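The overlay lines up with the ridges to within about 1 mm, so the tray is at (564.7, -46.7), yaw -0.053. The rake is at (441, 336.2), yaw 0.083, and its head spans about 136 mm, so it is the right one.

```bash
python3 - <<'E'
from rig import r
from h import *
print(go(r.sense(),[441,336.2,60],1.653))
E
```

```text
(array([ 0.  , -0.01,  4.92]), array([  9.5,   0.8, 180.2]))
```

Call:
play_rows([
  [[0,0,4.9],[9.5,0.8,20],1],
  [[0,0,4.9],[9.5,0.8,60],1],
  [[0,0,4.9],[9.5,0.8,90],1],
  [[0,0,4.9],[9.5,0.8,115],1],
  [[0,0,4.9],[9.5,0.8,135],1],
  [[0,0,4.9],[9.5,0.8,150],1],
  [[0,0,4.9],[9.5,0.8,165],1],
  [[0,0,4.9],[9.5,0.8,175],1],
  [[0,0,4.9],[9.5,0.8,180],1],
  [[0,0,4.9],[9.5,0.8,180],1],
  [[0,0,4.9],[9.5,0.8,180],1],
])

```text
clock: 4.95
eef_pos: [441.4, 336.4, 60.7]
tcp_rot: [3.141, -0.001, 1.653]
contact_force: [-0.5, 0.5, 0.5]
opening: 1.001
```

```bash
python3 - <<'E'
from rig import r
from h import *
s=r.sense(); f=addwrist(r.grab_frame("wrist"),s);print(s)
cv2.imwrite("pics/g1.png",f["color"][:,:,::-1])
g=r.grab_frame("side");cv2.imwrite("pics/g1s.png",cv2.resize(g["color"][80:250,120:300],None,fx=3.3,fy=3.3)[:,:,::-1])
E
```

```text
{'clock': 4.95, 'qpos': array([6.48393175e-01, 4.11208827e-01, 1.89435982e+00, 2.77918399e-05,
       8.35089464e-01, 5.66101351e-01]), 'qvel': array([ 0.00235594, -0.00718751, -0.0032996 ,  0.00034718,  0.00029621,
       -0.00018759]), 'joint_efforts': array([-9.38849989e-02, -5.58210361e+01, -2.57760930e+01, -3.16487567e-03,
        1.03755601e-04, -7.39572097e-04]), 'eef_pos': array([441.43666568, 336.35595914,  60.74862071]), 'tcp_rot': array([ 3.14081496e+00, -5.18641847e-04,  1.65306971e+00]), 'contact_force': array([-0.5348943 ,  0.47165834,  0.52517297]), 'wrist_torque': array([-6.33473606e-05, -3.83997394e-02, -1.81299848e-02]), 'opening': 1.0013200759074858}
```

View pics/g1.png

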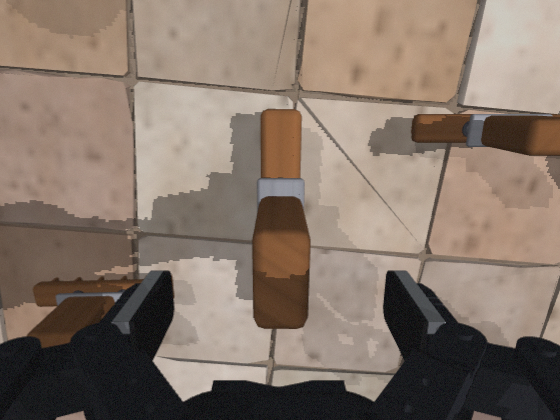

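View pics/g1s.png

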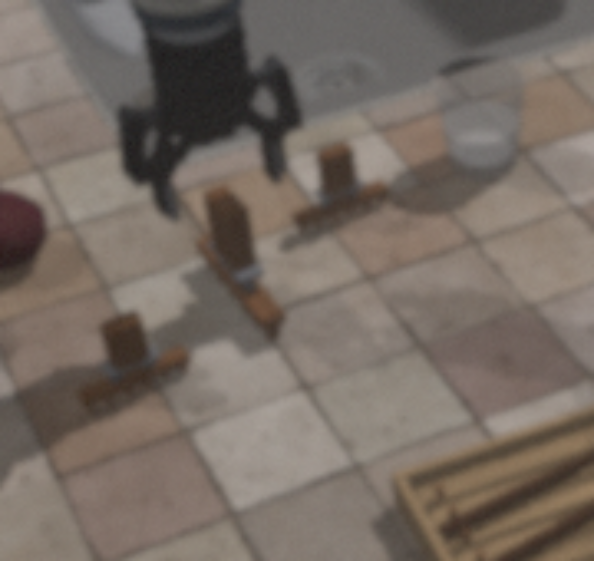

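```bash
python3 - <<'E'
from rig import r
from h import *
from fit import model
s=r.sense(); f=addwrist(r.grab_frame("wrist"),s)
p=[441,336.2,.0826]
L=[[-12,23,108],[12,23,108],[-12,-23,108],[12,-23,108],[-12,68,30],[12,68,30]]
print(proj(f,model(p,L)).round())
print(proj(f,[s["eef_pos"],s["eef_pos"]+[0,0,19]]).round())
k=cv2.resize(f["color"][90:340,225:335],None,fx=2.3,fy=2.3)[:,:,::-1];cv2.imwrite("pics/k.png",k)
E
```

```text
[[250. 230.]
 [312. 231.]
 [252. 332.]
 [309. 332.]
 [259. 107.]
 [301. 107.]]
[[281. 240.]
 [281. 255.]]
```

View pics/k.png

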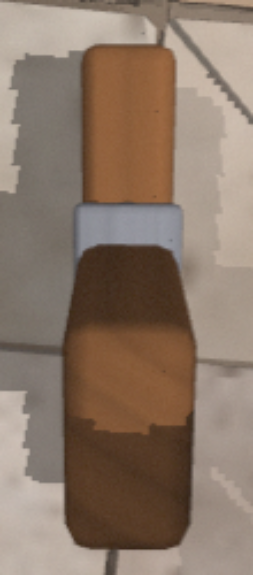

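The model projection matches the picture and the handle is centred between the pads. Closing the gripper.

Call:
play_rows([
  [[0,0,0],[0,0,0],0.6],
  [[0,0,0],[0,0,0],0.45],
  [[0,0,0],[0,0,0],0.35],
  [[0,0,0],[0,0,0],0.2],
  [[0,0,0],[0,0,0],0.1],
  [[0,0,0],[0,0,0],0],
  [[0,0,0],[0,0,0],0],
  [[0,0,0],[0,0,0],0],
  [[0,0,0],[0,0,0],0],
], newtons=70)

```text
clock: 6.0
eef_pos: [441.4, 336.6, 61.0]
tcp_rot: [3.14, -0.001, 1.653]
contact_force: [-0.6, -0.5, 1.8]
opening: 0.253
```

```bash
python3 - <<'E'
from rig import r
from h import *
s=r.sense(); f=addwrist(r.grab_frame("wrist"),s);print(s["eef_pos"],s["tcp_rot"],s["contact_force"],s["wrist_torque"],s["opening"])
cv2.imwrite("pics/g2.png",f["color"][:,:,::-1])
E
```

```text
[441.40590323 336.5563126   60.95006103] [ 3.14048958e+00 -7.81558557e-04  1.65336665e+00] [-0.56487075 -0.51877269  1.77274566] [-0.00535481  0.05051    -0.01499003] 0.2528231235956828
```

View pics/g2.png

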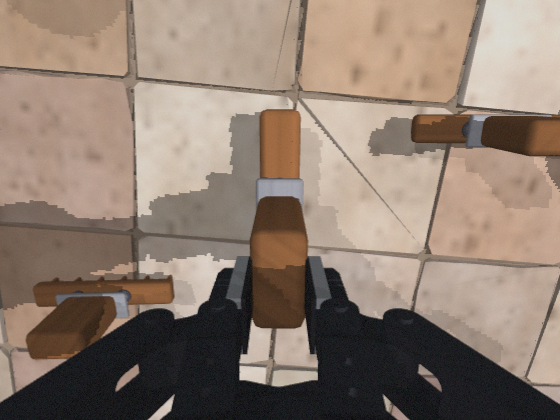

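The handle is gripped squarely. Lifting, then reading the hanging load.

Call:
play_rows([
  [[0,0,0],[0,0,-5],0],
  [[0,0,0],[0,0,-20],0],
  [[0,0,0],[0,0,-45],0],
  [[0,0,0],[0,0,-75],0],
  [[0,0,0],[0,0,-95],0],
  [[0,0,0],[0,0,-100],0],
  [[0,0,0],[0,0,-100],0],
  [[0,0,0],[0,0,-100],0],
])

```text
clock: 6.85
eef_pos: [440.6, 335.9, 159.7]
tcp_rot: [-3.141, 0.0, 1.653]
contact_force: [0.7, 0.7, -2.6]
opening: 0.256
```

```bash
python3 - <<'E'
from rig import r
from h import *
from fit import model
for n in ("wrist","side","scene"):
    s=r.sense(); f=r.grab_frame(n);print(s["eef_pos"],s["tcp_rot"],s["contact_force"],s["wrist_torque"],s["opening"])
    cv2.imwrite(f"pics/l_{n}.png",f["color"][:,:,::-1])
P=model([564.7,-46.7,-.0529],[[-77,0,26]])[0];print(P)
print(go(s,[P[0],P[1]-.2,161],np.pi/2-.0529))
E
```

```text
[440.6002104  335.8992498  159.70169567] [-3.14117597e+00  2.18738519e-04  1.65334282e+00] [ 0.65493681  0.73199403 -2.58648201] [-0.00116402 -0.01776171  0.03708899] 0.2555354612703047
[440.4683651  335.85414924 159.51911135] [-3.14076988e+00  4.39672594e-04  1.65335858e+00] [ 1.06836475  0.26567113 -2.53763404] [-0.02075309 -0.00128901  0.01442298] 0.26032629961046927
[440.53927105 335.89499294 159.53522653] [-3.14075998e+00  4.45545312e-04  1.65333357e+00] [-0.54180745 -0.31991447 -1.85316734] [ 0.01209391  0.00295571 -0.01116008] 0.2529319060795144
[487.80771366 -42.62859953  26.        ]
(array([-0.05,  0.03,  7.76]), array([-381.3,   15.9,   -1.3]))
```

View pics/l_wrist.png

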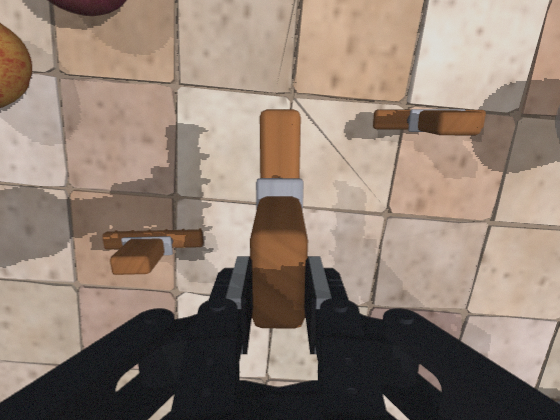

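Call:
play_rows([
  [[0,0,7.8],[-381,16,-1],0],
  [[0,0,7.8],[-381,16,-1],0],
  [[0,0,7.8],[-381,16,-1],0],
  [[0,0,7.8],[-381,16,-1],0],
  [[0,0,7.8],[-381,16,-1],0],
  [[0,0,7.8],[-381,16,-1],0],
  [[0,0,7.8],[-381,16,-1],0],
  [[0,0,7.8],[-381,16,-1],0],
  [[0,0,7.8],[-381,16,-1],0],
  [[0,0,7.8],[-381,16,-1],0],
  [[0,0,7.8],[-381,16,-1],0],
])

```text
clock: 8.1
eef_pos: [487.6, -41.7, 160.3]
tcp_rot: [-3.14, 0.0, 1.517]
contact_force: [-0.8, 0.4, -2.4]
opening: 0.257
```

```bash
python3 - <<'E'
from rig import r
from h import *
from fit import model
for n in ("wrist","side","scene"):
    s=r.sense(); f=r.grab_frame(n);print(s["eef_pos"],s["tcp_rot"],s["contact_force"])
    im=f["color"][:,:,::-1]
    if n=="side": im=cv2.resize(im[120:300,200:380],None,fx=3.3,fy=3.3)
    if n=="scene": im=cv2.resize(im[120:280,220:380],None,fx=3.6,fy=3.6)
    cv2.imwrite(f"pics/m_{n}.png",im)
P=model([564.7,-46.7,-.0529],[[-77,0,26]])[0];print(P)
print(go(s,[P[0],P[1],105],np.pi/2-.0529))
E
```

```text
[487.59438341 -41.72154693 160.32382601] [-3.13994293e+00  1.18259362e-04  1.51741864e+00] [-0.75606811  0.35066529 -2.44258267]
[487.67080278 -41.47682852 160.44053178] [-3.14019123e+00  1.94340610e-04  1.51821555e+00] [-0.88254448  0.6803472  -2.33789914]
[487.77227014 -41.37418346 160.55098103] [-3.14039596e+00  2.63729912e-04  1.51861605e+00] [ 0.21953923  0.46797812 -2.28215196]
[487.80771366 -42.62859953  26.        ]
(array([-0.07,  0.02,  0.04]), array([-1.2,  0.2, 55.6]))
```

View pics/m_wrist.png

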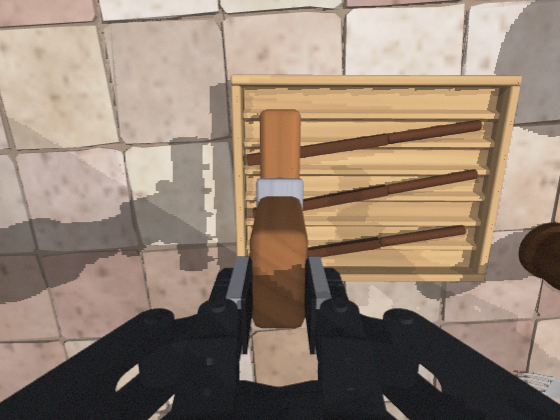

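View pics/m_side.png

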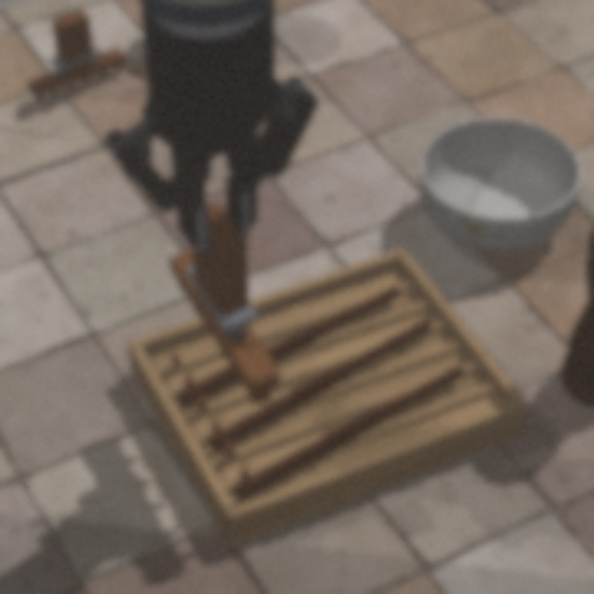

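View pics/m_scene.png

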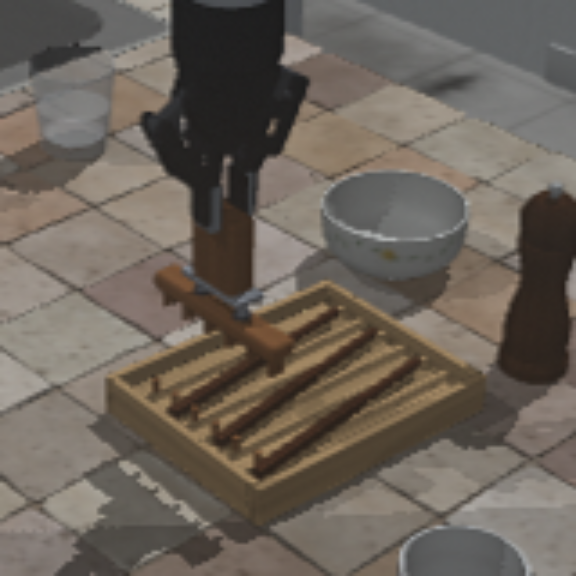

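```bash
python3 - <<'E'
import cv2
im=cv2.imread("pics/m_wrist.png")
a=cv2.resize(im[65:290,222:532],None,fx=2.55,fy=2.55,interpolation=cv2.INTER_CUBIC);cv2.imwrite("pics/mz.png",a)
E
```

```text
(no output)
```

View pics/mz.png

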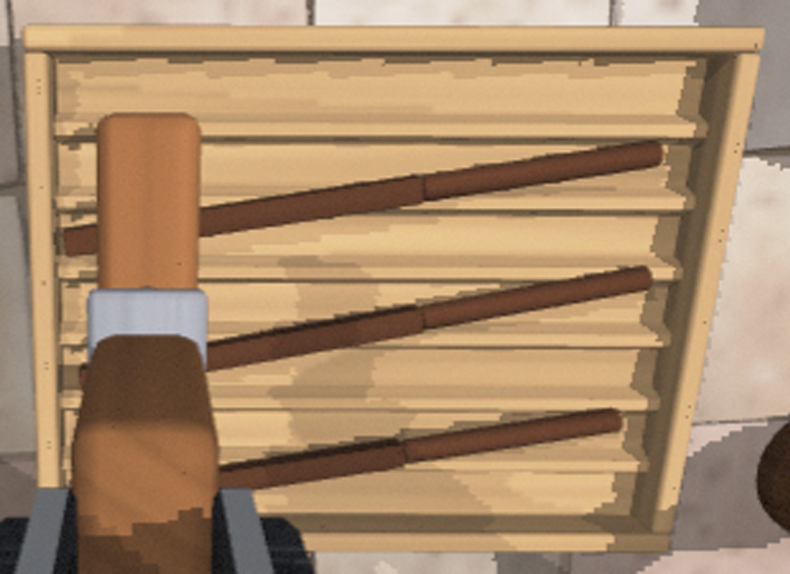

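```bash
cat > ov2.py <<'E'
from h import *
from fit import model,fit
from rig import r
f=r.grab_frame("wrist"); s=r.sense(); 
def run(s,png,p,out):
    addwrist(f,s); k=2.55
    im=cv2.resize(cv2.imread(png)[65:290,222:532],None,fx=k,fy=k,interpolation=cv2.INTER_CUBIC)
    c=np.array([[23,27],[765,30],[672,551]],float);o=(c+.5)/k-.5+[222,65]
    print(fit([[-117,92,34],[117,92,34],[117,-92,34]],[(f,o)],p))
    def dr(a,b,c):
        P=proj(f,model(p,[a,b])); P=((P-[222,65]+.5)*k-.5); cv2.line(im,*[tuple(int(v) for v in np.round(t)) for t in P],c,1)
    for y in (60,36,12,-12,-36,-60):
        for d in (-2,2): dr((0,y+d,26),(105,y+d,26),(0,0,255))
    for y in (92,84,-84,-92): dr((-117,y,34),(117,y,34),(255,0,0))
    for x in (117,109,-109,-117): dr((x,-92,34),(x,92,34),(255,0,0))
    cv2.imwrite(out,im)
run(dict(eef_pos=np.array([487.594,-41.72,160.32]),tcp_rot=[-3.13994,.0001,1.5174]),"pics/m_wrist.png",[564.7,-46.7,-.0529],"pics/ov2.png")
E
python3 ov2.py
```

```text
(array([ 5.64361652e+02, -4.79702674e+01, -5.26600712e-02]), array([-1. ,  0.2,  2.1, -0.9, -0.2,  2.3]))
```

View pics/ov2.png

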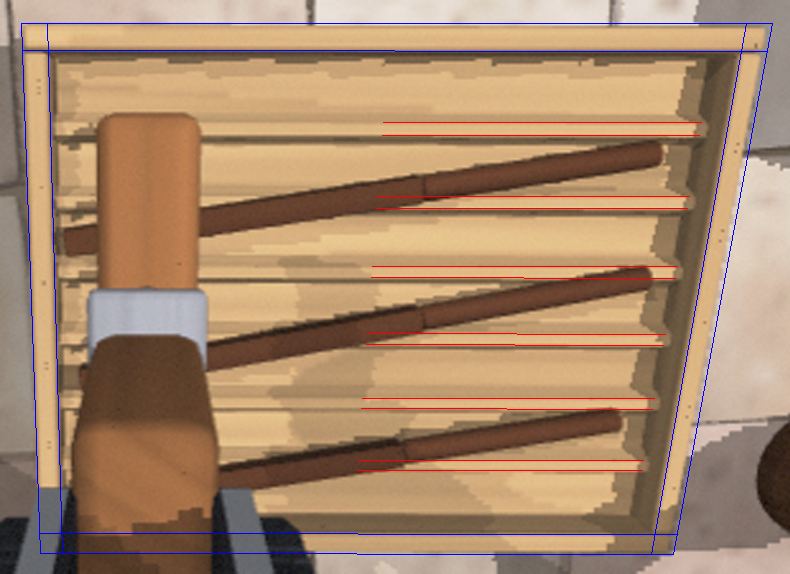

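The overlay still fits to within about 0.5 mm. Lowering in stages.

Call:
play_rows([
  [[0,0,0],[-1.1,0,10],0],
  [[0,0,0],[-1.1,0,25],0],
  [[0,0,0],[-1.1,0,40],0],
  [[0,0,0],[-1.1,0,55],0],
  [[0,0,0],[-1.1,0,65],0],
  [[0,0,0],[-1.1,0,68],0],
  [[0,0,0],[-1.1,0,68],0],
  [[0,0,0],[-1.1,0,68],0],
])

```text
clock: 9.1
eef_pos: [488.2, -42.6, 93.1]
tcp_rot: [-3.141, 0.0, 1.519]
contact_force: [0.5, -0.3, -1.9]
opening: 0.258
```

```bash
python3 - <<'E'
from rig import r
from h import *
from fit import model
for n in ("wrist","side","scene"):
    s=r.sense(); f=r.grab_frame(n);print(s["eef_pos"],s["tcp_rot"],s["contact_force"])
    im=f["color"][:,:,::-1]
    if n=="side": im=cv2.resize(im[120:300,200:380],None,fx=3.3,fy=3.3)
    if n=="scene": im=cv2.resize(im[170:280,230:370],None,fx=5,fy=5,interpolation=cv2.INTER_CUBIC)
    cv2.imwrite(f"pics/n_{n}.png",im)
P=model([564.7,-46.9,-.0529],[[-77,0,26]])[0];print(P)
print(go(s,[P[0],P[1]+.3,89],np.pi/2-.0529))
E
```

```text
[488.21559518 -42.57509595  93.09756813] [-3.14145533e+00  3.99394603e-04  1.51888645e+00] [ 0.45510156 -0.32896679 -1.8912867 ]
[488.32401278 -42.5879237   93.25683087] [3.14136882e+00 3.96107392e-04 1.51882411e+00] [ 0.06072731  0.67516124 -2.68245054]
[488.34650383 -42.6349045   93.32370282] [3.14121281e+00 4.11573349e-04 1.51874518e+00] [ 0.19254475  0.19071588 -2.16717576]
[487.80771366 -42.82859953  26.        ]
(array([0.02, 0.02, 0.05]), array([ 0.1, -0.5,  4.3]))
```

View pics/n_scene.png

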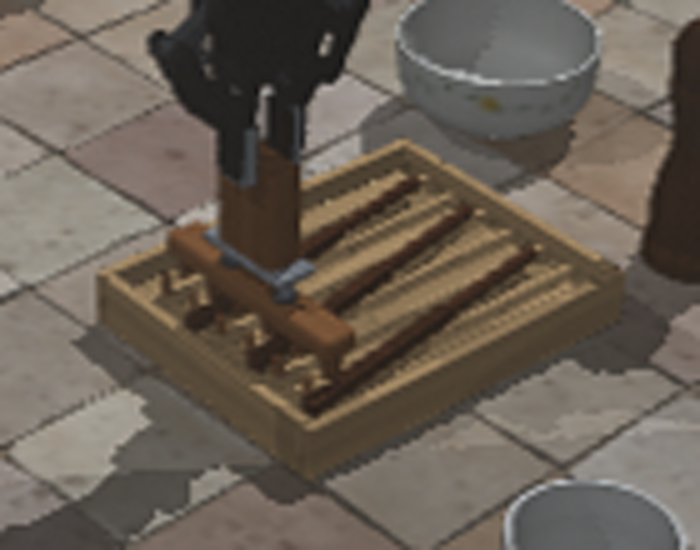

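View pics/n_wrist.png

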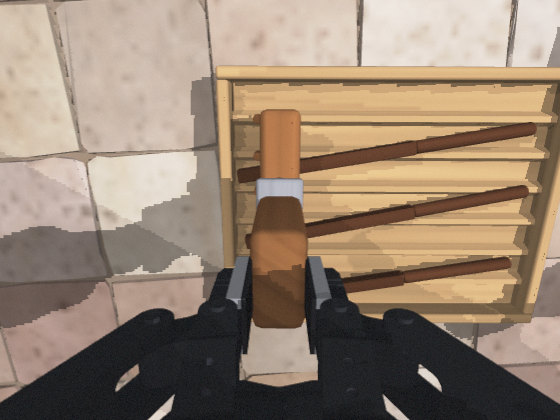

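Call:
play_rows([
  [[0,0,0],[0,-0.5,1.5],0],
  [[0,0,0],[0,-0.5,3],0],
  [[0,0,0],[0,-0.5,4.3],0],
  [[0,0,0],[0,-0.5,5.3],0],
  [[0,0,0],[0,-0.5,5.3],0],
])

```text
clock: 9.75
eef_pos: [487.6, -42.6, 87.8]
tcp_rot: [-3.142, 0.0, 1.519]
contact_force: [0.3, -0.7, -2.3]
opening: 0.257
```

Call:
play_rows([
  [[0,0,0],[0,0,0.5],0],
  [[0,0,0],[0,0,1],0],
  [[0,0,0],[0,0,1.5],0],
  [[0,0,0],[0,0,1.5],0],
])

```text
clock: 10.15
eef_pos: [487.9, -42.7, 86.6]
tcp_rot: [3.141, 0.001, 1.519]
contact_force: [-0.8, -0.6, 3.5]
opening: 0.256
```

Call:
play_rows([
  [[0,0,0],[0,0,0.4],0],
  [[0,0,0],[0,0,0.9],0],
  [[0,0,0],[0,0,0.9],0],
  [[0,0,0],[0,0,0.9],0],
])

```text
clock: 10.55
eef_pos: [488.0, -42.7, 85.9]
tcp_rot: [3.141, 0.001, 1.519]
contact_force: [-1.7, -0.2, 5.4]
opening: 0.25
```

```bash
python3 - <<'E'
from rig import r
for i in range(3):
    r.grab_frame("wrist"); s=r.sense();print(s["clock"],s["eef_pos"],s["contact_force"])
E
```

```text
10.6 [488.03980071 -42.7396068   85.92438067] [-0.83332037  0.11972564  6.18327691]
10.65 [488.05285113 -42.72968553  85.91885832] [-1.30632579 -0.5107464   5.49428649]
10.7 [488.03644798 -42.71541959  85.90994321] [-2.4665742  -0.43636758  7.02830679]
```

Contact is about 8.5 N, so step 1 is held. Starting the stroke in short pieces, correcting z after each one.

Call:
play_rows([
  [[0,0,0],[0,3,0.3],0],
  [[0,0,0],[0,6,0.3],0],
  [[0,0,0],[0,9,0.3],0],
  [[0,0,0],[0,12,0.3],0],
])

```text
clock: 11.1
eef_pos: [498.3, -43.1, 85.4]
tcp_rot: [-3.139, 0.0, 1.519]
contact_force: [-6.1, 0.8, 7.0]
opening: 0.253
```

Call:
play_rows([
  [[0,0,0],[0,4,0.2],0],
  [[0,0,0],[0,8,0.2],0],
  [[0,0,0],[0,12,0.3],0],
])

```text
clock: 11.4
eef_pos: [508.5, -43.5, 84.8]
tcp_rot: [-3.135, 0.0, 1.519]
contact_force: [-6.0, 0.3, 9.0]
opening: 0.257
```

Call:
play_rows([
  [[-0.2,0,0],[0,4,0],0],
  [[-0.3,0,0],[0,8,0],0],
  [[-0.4,0,0],[0,12,0.1],0],
])

```text
clock: 11.7
eef_pos: [518.6, -43.8, 84.4]
tcp_rot: [-3.138, -0.0, 1.519]
contact_force: [-6.3, 0.8, 8.7]
opening: 0.257
```

Call:
play_rows([
  [[-0.2,0,0],[0,4,-0.1],0],
  [[-0.3,0,0],[0,8,-0.1],0],
  [[-0.3,0,0],[0,12,-0.1],0],
])

```text
clock: 12.0
eef_pos: [528.6, -44.2, 84.2]
tcp_rot: [-3.139, -0.001, 1.519]
contact_force: [-6.1, -0.5, 7.9]
opening: 0.256
```

Call:
play_rows([
  [[-0.2,0,0],[-0.2,4,0.1],0],
  [[-0.2,0,0],[-0.4,8,0.1],0],
  [[-0.2,0,0],[-0.5,12,0.2],0],
])

```text
clock: 12.3
eef_pos: [538.9, -45.0, 83.8]
tcp_rot: [-3.139, -0.001, 1.519]
contact_force: [-4.9, 0.4, 8.7]
opening: 0.253
```

Call:
play_rows([
  [[-0.2,0,0],[-0.1,4,0],0],
  [[-0.2,0,0],[-0.1,8,0],0],
  [[-0.2,0,0],[-0.1,12,0.1],0],
])

```text
clock: 12.6
eef_pos: [549.3, -45.4, 83.5]
tcp_rot: [-3.139, -0.001, 1.519]
contact_force: [-5.8, -0.1, 7.8]
opening: 0.258
```

Call:
play_rows([
  [[-0.2,0,0],[-0.1,4,0.1],0],
  [[-0.2,0,0],[-0.1,8,0.2],0],
  [[-0.2,0,0],[-0.1,12,0.3],0],
])

```text
clock: 12.9
eef_pos: [559.8, -46.0, 82.9]
tcp_rot: [-3.139, -0.001, 1.518]
contact_force: [-5.3, 1.0, 7.2]
opening: 0.254
```

```bash
python3 - <<'E'
from rig import r
import cv2
for n in ("wrist","scene"):
    f=r.grab_frame(n); s=r.sense();print(s["clock"],s["eef_pos"],s["contact_force"])
    im=f["color"][:,:,::-1]
    if n=="scene": im=cv2.resize(im[160:280,230:370],None,fx=5,fy=5,interpolation=cv2.INTER_CUBIC)
    cv2.imwrite(f"pics/o_{n}.png",im)
E
```

```text
12.95 [560.54759827 -46.00659833  83.0153241 ] [-3.6762977   0.33977087  7.12096614]
13.0 [560.45305012 -45.99354362  83.03892565] [-3.91745949  0.55444569  7.32231888]
```

View pics/o_wrist.png

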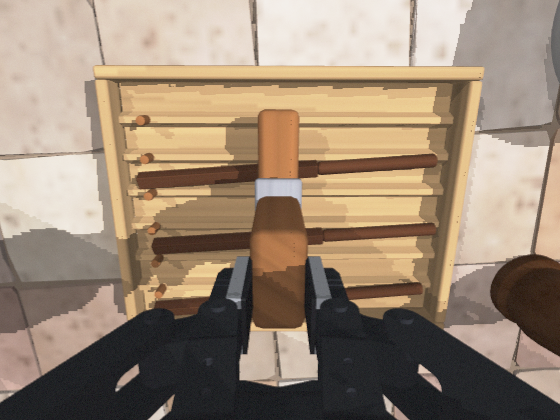

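View pics/o_scene.png

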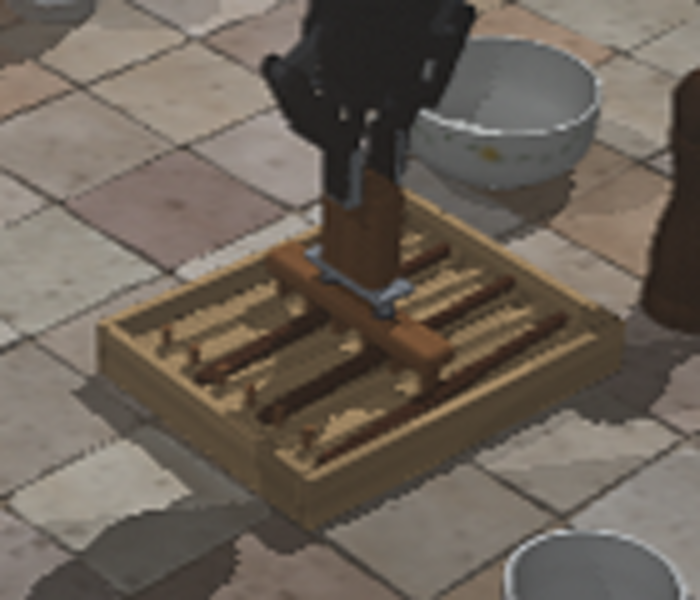

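The sticks are swinging towards the grooves and the load is about 9.6 N at mid-stroke. Continuing.

Call:
play_rows([
  [[-0.1,0,0],[-0.1,4,0.2],0],
  [[-0.1,0,0],[-0.1,8,0.3],0],
  [[-0.1,0,0],[-0.2,12,0.5],0],
])

```text
clock: 13.3
eef_pos: [571.0, -46.6, 82.4]
tcp_rot: [-3.139, -0.002, 1.518]
contact_force: [-5.0, 0.2, 8.5]
opening: 0.256
```

Call:
play_rows([
  [[-0.1,0,0],[-0.1,4,0.1],0],
  [[-0.1,0,0],[-0.1,8,0.2],0],
  [[-0.1,0,0],[-0.2,12,0.4],0],
])

```text
clock: 13.6
eef_pos: [581.6, -47.2, 81.8]
tcp_rot: [-3.138, -0.002, 1.518]
contact_force: [-4.0, 1.1, 6.8]
opening: 0.256
```

Call:
play_rows([
  [[-0.1,0,0],[-0.1,4,0.3],0],
  [[-0.1,0,0],[-0.2,8,0.6],0],
  [[-0.1,0,0],[-0.3,12,0.9],0],
])

```text
clock: 13.9
eef_pos: [592.2, -47.9, 80.7]
tcp_rot: [-3.137, -0.002, 1.518]
contact_force: [-5.2, 0.6, 6.9]
opening: 0.257
```

Call:
play_rows([
  [[-0.2,0,0],[-0.1,4,0.4],0],
  [[-0.2,0,0],[-0.2,8,0.7],0],
  [[-0.2,0,0],[-0.2,12,1.0],0],
])

```text
clock: 14.2
eef_pos: [602.8, -48.5, 79.6]
tcp_rot: [-3.137, -0.002, 1.518]
contact_force: [-3.6, -0.3, 7.7]
opening: 0.252
```

Call:
play_rows([
  [[-0.2,0,0],[-0.1,4,0.4],0],
  [[-0.2,0,0],[-0.2,8,0.7],0],
  [[-0.2,0,0],[-0.2,12,1.0],0],
])

```text
clock: 14.5
eef_pos: [613.5, -49.1, 78.4]
tcp_rot: [-3.138, -0.003, 1.518]
contact_force: [-4.9, -0.1, 7.9]
opening: 0.256
```

Call:
play_rows([
  [[-0.2,0.1,0],[-0.1,4,0.4],0],
  [[-0.2,0.1,0],[-0.2,8,0.7],0],
  [[-0.2,0.1,0],[-0.2,12,1.0],0],
])

```text
clock: 14.8
eef_pos: [624.2, -49.8, 77.4]
tcp_rot: [-3.138, -0.005, 1.518]
contact_force: [-4.8, 0.9, 7.3]
opening: 0.259
```

Call:
play_rows([
  [[-0.2,-0.1,0],[-0.1,4,0.4],0],
  [[-0.2,-0.2,0],[-0.2,8,0.8],0],
  [[-0.2,-0.2,0],[-0.2,12,1.3],0],
])

```text
clock: 15.1
eef_pos: [634.9, -50.4, 76.0]
tcp_rot: [-3.139, -0.001, 1.518]
contact_force: [-5.0, 0.2, 7.8]
opening: 0.253
```

Call:
play_rows([
  [[-0.2,-0.1,0],[-0.1,4,0.5],0],
  [[-0.2,-0.1,0],[-0.1,8,0.9],0],
  [[-0.2,-0.1,0],[-0.1,12,1.4],0],
])

```text
clock: 15.4
eef_pos: [645.7, -50.9, 74.6]
tcp_rot: [-3.14, 0.0, 1.518]
contact_force: [-4.6, 1.0, 8.3]
opening: 0.255
```

Call:
play_rows([
  [[0,0,0],[-0.1,3,0.4],0],
  [[0,0,0],[-0.1,6,0.7],0],
  [[0,0,0],[-0.1,8,0.8],0],
  [[0,0,0],[-0.1,8,0.8],0],
])

```text
clock: 15.8
eef_pos: [652.8, -51.2, 73.9]
tcp_rot: [-3.138, 0.0, 1.518]
contact_force: [-4.6, -0.4, 8.6]
opening: 0.254
```

```bash
python3 - <<'E'
from rig import r
import cv2
for n in ("wrist","scene"):
    f=r.grab_frame(n); s=r.sense();print(s["clock"],s["eef_pos"],s["tcp_rot"],s["contact_force"])
    im=f["color"][:,:,::-1]
    if n=="scene": im=cv2.resize(im[160:280,230:370],None,fx=5,fy=5,interpolation=cv2.INTER_CUBIC)
    cv2.imwrite(f"pics/p_{n}.png",im)
E
```

```text
15.85 [652.76310894 -51.28179447  73.88376732] [-3.13784141e+00  1.96814715e-04  1.51835726e+00] [-3.96563404  0.15891034  8.48788928]
15.9 [652.76376613 -51.26098025  73.93633681] [-3.13793597e+00  2.17662739e-04  1.51838715e+00] [-3.53554731  0.40123548  7.61155239]
```

View pics/p_wrist.png

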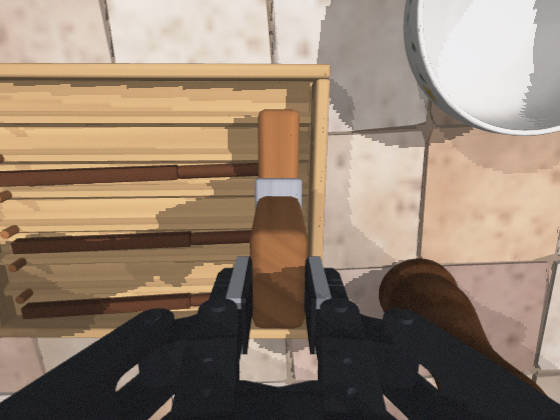

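View pics/p_scene.png

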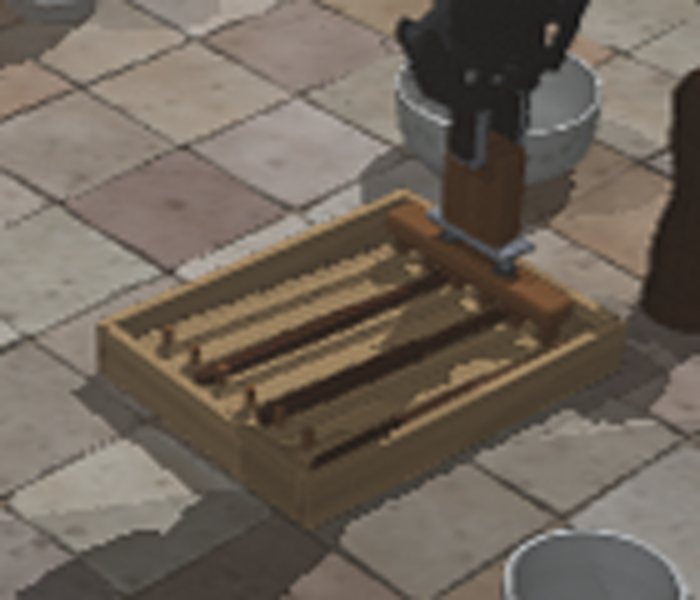

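The sticks are in line and the load is about 10.5 N at tray x = 88 mm. I'll hold briefly, then ease the load off and lift.

Call:
play_rows([
  [[0,0,0],[0,0,-1],0],
  [[0,0,0],[0,0,-3],0],
  [[0,0,0],[0,0,-5],0],
  [[0,0,0],[0,0,-7],0],
  [[0,0,0],[0,0,-9],0],
  [[0,0,0],[0,0,-11],0],
  [[0,0,0],[0,0,-13],0],
  [[0,0,0],[0,0,-15],0],
  [[0,0,0],[0,0,-20],0],
  [[0,0,0],[0,0,-35],0],
  [[0,0,0],[0,0,-60],0],
  [[0,0,0],[0,0,-90],0],
  [[0,0,0],[0,0,-110],0],
  [[0,0,0],[0,0,-120],0],
  [[0,0,0],[0,0,-120],0],
])

```text
clock: 17.4
eef_pos: [654.3, -51.4, 196.0]
tcp_rot: [-3.141, 0.0, 1.518]
contact_force: [0.6, -0.1, -2.7]
opening: 0.253
```

```bash
python3 - <<'E'
from rig import r
from h import *
for n in ("wrist","scene","side"):
    f=r.grab_frame(n); s=r.sense();print(s["clock"],s["eef_pos"],s["tcp_rot"],s["contact_force"])
    im=f["color"][:,:,::-1]
    if n=="scene": im=cv2.resize(im[160:280,230:370],None,fx=5,fy=5,interpolation=cv2.INTER_CUBIC)
    if n=="side": im=cv2.resize(im[180:300,225:385],None,fx=4.5,fy=4.5,interpolation=cv2.INTER_CUBIC)
    cv2.imwrite(f"pics/r_{n}.png",im)
print(go(s,[441,336,190],1.653))
E
```

```text
17.45 [653.38337683 -51.29328158 194.45480264] [-3.13900507e+00  2.28955482e-04  1.51833406e+00] [-0.46209736  1.02502615 -3.58944509]
17.5 [652.74146289 -51.19985511 193.3572186 ] [-3.13721247e+00  1.53615200e-04  1.51835319e+00] [-0.35458444 -0.56111651 -1.88846544]
17.55 [652.41369384 -51.21284249 192.7578057 ] [-3.13612158e+00  1.32129149e-04  1.51833164e+00] [-0.51331936  0.36270595 -2.31752784]
(array([-0.31, -0.01, -7.72]), array([ 375.6, -231.4,    4. ]))
```

View pics/r_wrist.png

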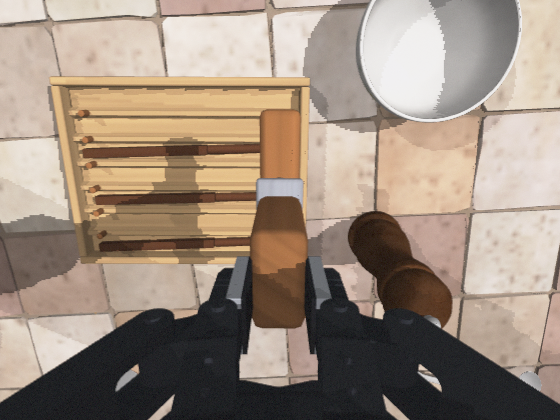

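View pics/r_scene.png

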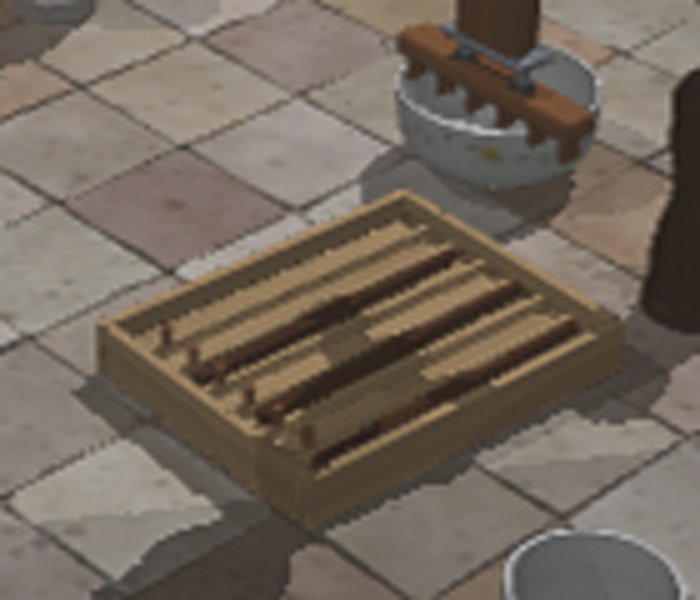

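View pics/r_side.png

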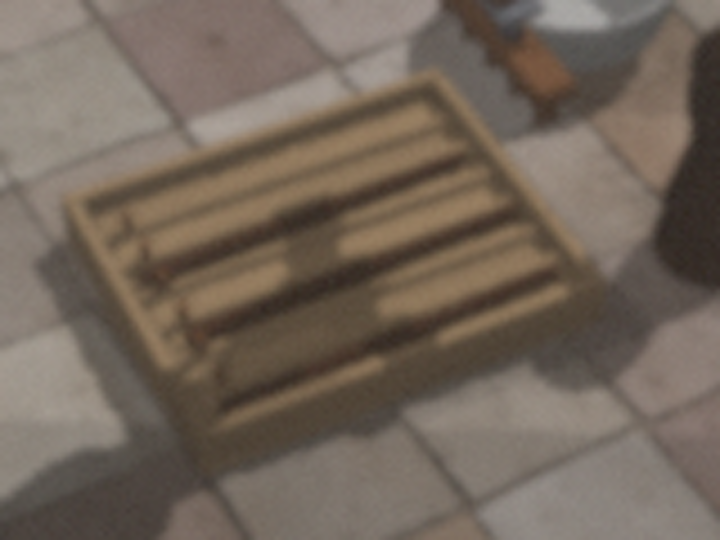

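```bash
python3 - <<'E'
from h import *
im=cv2.imread("pics/r_wrist.png")
cv2.imwrite("pics/rz.png",cv2.resize(im[70:275,45:315],None,fx=2.9,fy=2.9,interpolation=cv2.INTER_CUBIC))
E
```

```text
(no output)
```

View pics/rz.png

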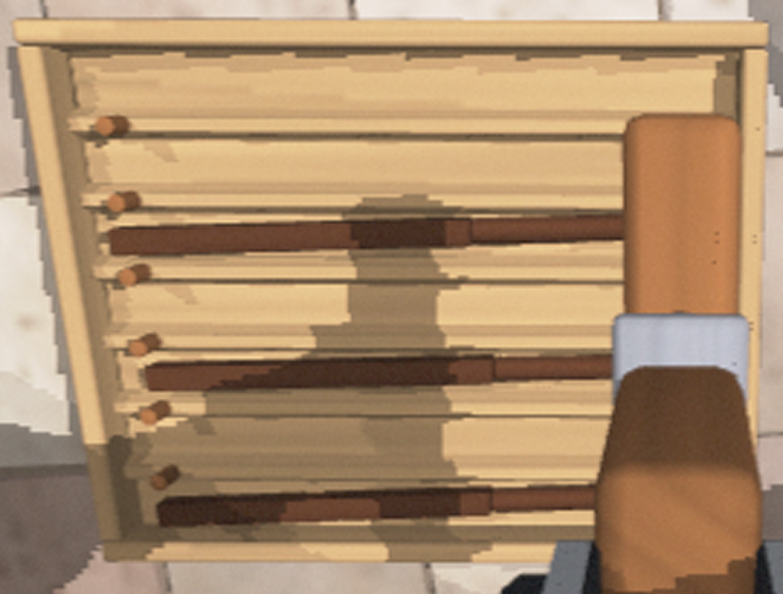

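```bash
cat > sa.py <<'E'
from h import *
from fit import model
T=[564.7,-46.9,-.0529]
def tr(P):
    c,s=np.cos(T[2]),np.sin(T[2]); d=np.asarray(P)[:2]-T[:2]; return np.array([c*d[0]+s*d[1],-s*d[0]+c*d[1]]).round(1)
E
python3 - <<'E'
from sa import *
from rig import r
f=r.grab_frame("wrist"); s=r.sense(); print(s["eef_pos"])
addwrist(f,dict(eef_pos=np.array([654.1,-51.4,195.6]),tcp_rot=[-3.1405,.0002,1.5183]))
k=2.9
for z,pts in ((24.5+4.5,[(110,230),(470,220),(620,216),(147,366),(490,356),(610,356),(160,499),(490,490),(590,487)]),(26,[(130,133),(625,137),(130,209),(620,214),(150,279),(620,281)]),):
    for p in pts: print(z,p,tr(ray(f,((p[0]+.5)/k-.5+45,(p[1]+.5)/k-.5+70),z)))
E
```

```text
[652.32887284 -51.19461333 192.52315273]
29.0 (110, 230) [-98.6  26.1]
29.0 (470, 220) [20.1 29.7]
29.0 (620, 216) [69.4 31.1]
29.0 (147, 366) [-93.2 -20.2]
29.0 (490, 356) [ 24.4 -16.4]
29.0 (610, 356) [ 65.4 -16.3]
29.0 (160, 499) [-95.6 -69.1]
29.0 (490, 490) [ 22.  -65.4]
29.0 (590, 487) [ 57.5 -64.2]
26 (130, 133) [-88.9  57. ]
26 (625, 137) [71.2 56.1]
26 (130, 209) [-92.6  32.6]
26 (620, 214) [69.3 31.4]
26 (150, 279) [-89.3   9.3]
26 (620, 281) [69.  9.]
```

All three sticks measure inside their grooves: about 0.03 rad, with the edges between the ridge feet at both ends. Taking the rake back to its original spot.

Call:
play_rows([
  [[-0.3,0,-7.7],[375.6,-231.4,4],0],
  [[-0.3,0,-7.7],[375.6,-231.4,4],0],
  [[-0.3,0,-7.7],[375.6,-231.4,4],0],
  [[-0.3,0,-7.7],[375.6,-231.4,4],0],
  [[-0.3,0,-7.7],[375.6,-231.4,4],0],
  [[-0.3,0,-7.7],[375.6,-231.4,4],0],
  [[-0.3,0,-7.7],[375.6,-231.4,4],0],
  [[-0.3,0,-7.7],[375.6,-231.4,4],0],
  [[-0.3,0,-7.7],[375.6,-231.4,4],0],
  [[-0.3,0,-7.7],[375.6,-231.4,4],0],
  [[-0.3,0,-7.7],[375.6,-231.4,4],0],
  [[-0.3,0,-7.7],[375.6,-231.4,4],0],
  [[-0.3,0,-7.7],[375.6,-231.4,4],0],
])

```text
clock: 18.9
eef_pos: [441.4, 334.9, 189.5]
tcp_rot: [-3.141, 0.0, 1.651]
contact_force: [-0.0, -0.1, -3.0]
opening: 0.254
```

```bash
python3 - <<'E'
from rig import r
from h import *
s=r.sense();f=r.grab_frame("wrist");s=r.sense();print(s["clock"],s["eef_pos"],s["tcp_rot"],s["contact_force"])
cv2.imwrite("pics/s_w.png",f["color"][:,:,::-1])
print(go(s,[441,336,66],1.653))
E
```

```text
18.95 [441.47265884 334.944043   189.60733696] [-3.14065312e+00  6.03959502e-05  1.65109134e+00] [-0.10682847 -0.01109098 -2.26856982]
(array([-0.05,  0.  , -0.11]), array([  1.1,  -0.3, 123.6]))
```

View pics/s_w.png

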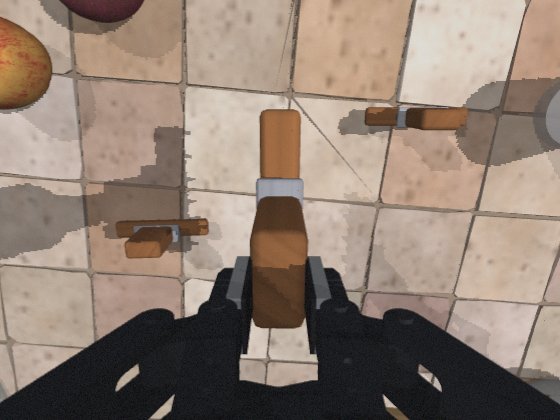

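Call:
play_rows([
  [[0,0,0],[1,0,20],0],
  [[0,0,0],[1,0,50],0],
  [[0,0,0],[1,0,80],0],
  [[0,0,0],[1,0,100],0],
  [[0,0,0],[1,0,112],0],
  [[0,0,0],[1,0,119],0],
  [[0,0,0],[1,0,123],0],
  [[0,0,0],[1,0,124],0],
  [[0,0,0],[1,0,124],0],
  [[0,0,0],[1,0,124],0],
])

```text
clock: 19.95
eef_pos: [441.7, 336.3, 66.4]
tcp_rot: [3.141, -0.001, 1.651]
contact_force: [0.2, 0.1, -2.7]
opening: 0.257
```

Call:
play_rows([
  [[0,0,0],[0,0,1],0],
  [[0,0,0],[0,0,2],0],
  [[0,0,0],[0,0,3],0],
  [[0,0,0],[0,0,4],0],
  [[0,0,0],[0,0,5],0],
  [[0,0,0],[0,0,5],0],
  [[0,0,0],[0,0,5],0],
])

```text
clock: 20.65
eef_pos: [441.7, 336.3, 61.4]
tcp_rot: [3.141, -0.001, 1.651]
contact_force: [-0.1, -0.3, -1.6]
opening: 0.259
```

Call:
play_rows([
  [[0,0,0],[0,0,0.4],0],
  [[0,0,0],[0,0,0.8],0],
  [[0,0,0],[0,0,0.8],0],
  [[0,0,0],[0,0,0.8],0],
])

```text
clock: 21.05
eef_pos: [441.8, 336.3, 60.8]
tcp_rot: [3.141, -0.001, 1.651]
contact_force: [-0.2, -0.6, 4.0]
opening: 0.253
```

Call:
play_rows([
  [[0,0,0],[0,0,-0.6],0],
  [[0,0,0],[0,0,-0.6],0],
  [[0,0,0],[0,0,-0.6],0],
])

```text
clock: 21.35
eef_pos: [441.9, 336.4, 61.3]
tcp_rot: [3.141, -0.001, 1.651]
contact_force: [0.4, 0.0, 0.2]
opening: 0.256
```

Only the rake's own weight rests on the worktop now. Opening gradually.

Call:
play_rows([
  [[0,0,0],[0,0,0],0.27],
  [[0,0,0],[0,0,0],0.29],
  [[0,0,0],[0,0,0],0.31],
  [[0,0,0],[0,0,0],0.35],
  [[0,0,0],[0,0,0],0.45],
  [[0,0,0],[0,0,0],0.6],
  [[0,0,0],[0,0,0],0.8],
  [[0,0,0],[0,0,0],1],
  [[0,0,0],[0,0,0],1],
  [[0,0,0],[0,0,0],1],
], newtons=20)

```text
clock: 22.35
eef_pos: [441.8, 336.4, 61.3]
tcp_rot: [3.141, -0.001, 1.651]
contact_force: [-0.8, -0.0, 0.4]
opening: 1.004
```

```bash
python3 - <<'E'
from rig import r
import cv2
f=r.grab_frame("wrist");s=r.sense();print(s["clock"],s["eef_pos"],s["tcp_rot"],s["contact_force"],s["opening"])
cv2.imwrite("pics/t_w.png",f["color"][:,:,::-1])
E
```

```text
22.4 [441.86914644 336.32750933  61.3302952 ] [ 3.14116057e+00 -7.39927950e-04  1.65113475e+00] [ 0.64638359 -0.05032086 -0.28219721] 1.0003604652093008
```

View pics/t_w.png

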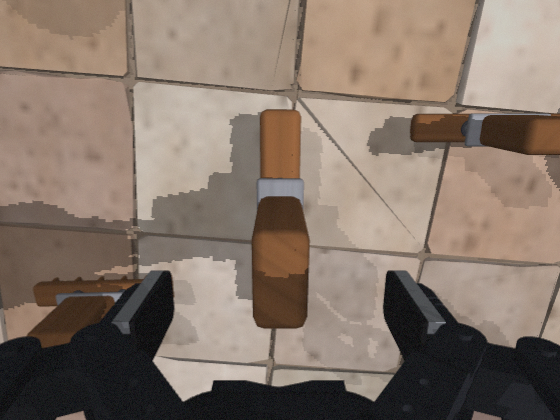

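The rake stands freely between the open fingers. Backing straight up, then moving over to view the tray.

Call:
play_rows([
  [[0,0,0],[0,0,-8],1],
  [[0,0,0],[0,0,-25],1],
  [[0,0,0],[0,0,-50],1],
  [[0,0,0],[0,0,-85],1],
  [[0,0,0],[0,0,-125],1],
  [[0,0,0],[0,0,-165],1],
  [[0,0,0],[0,0,-185],1],
  [[0,0,0],[0,0,-190],1],
  [[0,0,0],[0,0,-190],1],
])

```text
clock: 23.3
eef_pos: [441.9, 336.3, 251.9]
tcp_rot: [3.14, -0.001, 1.651]
contact_force: [-0.5, 0.1, -0.1]
opening: 1.001
```

```bash
python3 - <<'E'
from rig import r
from h import *
f=r.grab_frame("scene");s=r.sense();print(s["clock"],s["eef_pos"])
cv2.imwrite("pics/u_s.png",cv2.resize(f["color"][130:280,140:360],None,fx=3.6,fy=3.6,interpolation=cv2.INTER_CUBIC)[:,:,::-1])
print(go(s,[566,20,250],1.518))
E
```

```text
23.35 [441.3694112  335.8569963  250.64363574]
(array([-0.02, -0.02,  7.62]), array([-324.8,   98.9,    0.5]))
```

View pics/u_s.png

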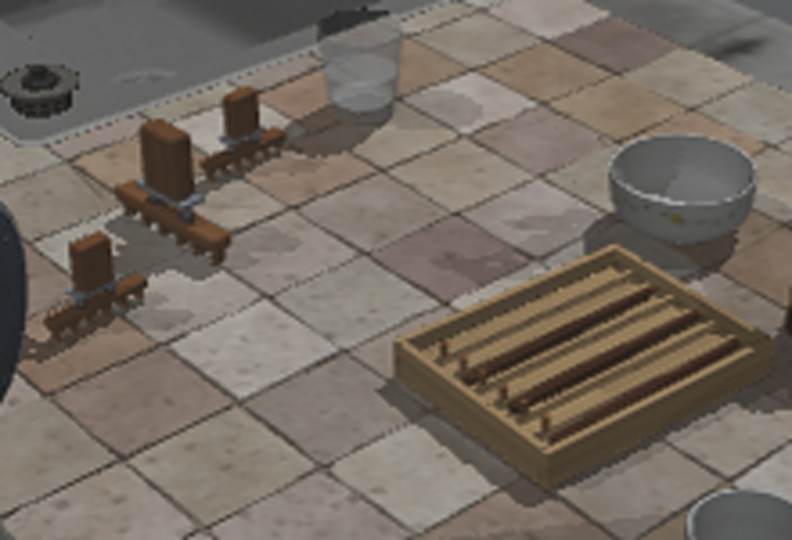

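The rake stands upright at its old spot and the sticks look home. One last close look at the tray.

Call:
play_rows([
  [[0,0,7.6],[-325,99,0],1],
  [[0,0,7.6],[-325,99,0],1],
  [[0,0,7.6],[-325,99,0],1],
  [[0,0,7.6],[-325,99,0],1],
  [[0,0,7.6],[-325,99,0],1],
  [[0,0,7.6],[-325,99,0],1],
  [[0,0,7.6],[-325,99,0],1],
  [[0,0,7.6],[-325,99,0],1],
  [[0,0,7.6],[-325,99,0],1],
  [[0,0,7.6],[-325,99,0],1],
  [[0,0,7.6],[-325,99,0],1],
])

```text
clock: 24.45
eef_pos: [565.5, 21.0, 249.9]
tcp_rot: [-3.14, -0.0, 1.52]
contact_force: [0.1, -0.1, 1.4]
opening: 0.998
```

```bash
python3 - <<'E'
from rig import r
from sa import *
s=r.sense();f=addwrist(r.grab_frame("wrist"),s);print(s["clock"],s["eef_pos"],s["tcp_rot"])
pickle.dump((s,f),open("v.pkl","wb"))
k=3.5
im=cv2.resize(f["color"][130:300,170:395],None,fx=k,fy=k,interpolation=cv2.INTER_CUBIC)[:,:,::-1].copy()
cv2.imwrite("pics/v.png",im)
for d in r.silhouettes(f,"stick_a"):
    ys,xs=np.nonzero(d["mask"]); P=np.array([tr(ray(f,(x,y),26)) for x,y in zip(xs,ys)])
    c=np.polyfit(P[:,0],P[:,1],1); print(d["conf"],"slope",c[0].round(3),"x",P[:,0].min(),P[:,0].max(),"y at ends",np.polyval(c,[-95,95]).round(1))
E
```

```text
24.45 [565.47202652  20.9700992  249.92703874] [-3.14017346e+00 -4.23702519e-04  1.51985355e+00]
0.9 slope 0.039 x -97.4 99.0 y at ends [-74.7 -67.3]
0.79 slope 0.024 x -94.5 102.8 y at ends [-24.3 -19.8]
0.65 slope 0.028 x -100.1 98.0 y at ends [22.7 28.1]
```

View pics/v.png

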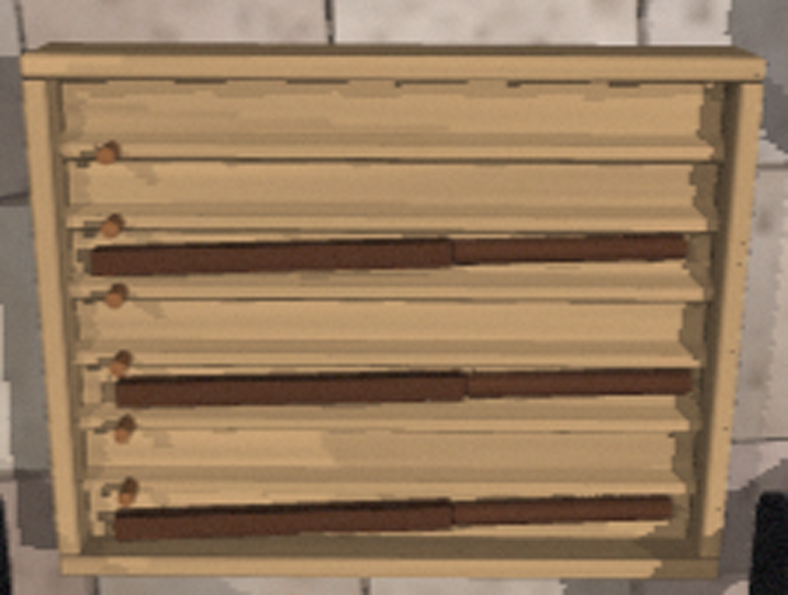

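```bash
python3 - <<'E'
from rig import r
s=r.sense();print(s["clock"],abs(s["qvel"]).max(),s["contact_force"]);print(r.sign_off())
E
```

```text
24.55 0.004399768121119677 [ 0.8435174  -0.49169478 -0.31786967]
the job is handed in; nothing more can be done
None
```

I combed all three chopsticks into their grooves in one stroke, stood the rake back at its old spot and handed the job in at 24.6 s. No verdict came back.

**Rake choice and grip:** I took the large rake, whose head measured about 136 mm, and left the two smaller look-alikes. I gripped it across the 24 mm thickness of the handle.

**The stroke:** It ran from tray x = -77 to +88 mm. After I subtracted the rake's hanging weight, the load read about 8.5 N at the start. It stayed between 9 and 11.5 N along the way and was about 10.5 N at the far end, following the bed down about 12 mm.

**Last checks:**
- **Rake:** it stands upright in its original place, well away from the tray, and the gripper is open and clear of it.
- **Chopsticks:** each lies between the ridges of one groove, at 0.024 to 0.039 rad to the grooves by the trained network's mask. Edge readings taken earlier gave about 0.03 rad.
- **Mug, bowl and mill:** I did not go near them, but I did not measure their positions again afterwards.

**What was less certain:**
- **Stick height:** I did not measure it directly; I inferred that the sticks are down from where they sit sideways in the grooves. The far end of the stick nearest the -y rim read 4.7 mm off its groove's middle, against about 4.2 mm for one resting fully on the floor. That is within the measuring error.
- **Peg positions:** these read about 1.5 mm off from the fit to the tray's rim, so I relied on the rim and ridges.

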